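Roll a finger-mosaic strip down with a seam roller

ROBOT

A 6-joint arm with a two-finger parallel gripper is mounted at the origin on the work surface. World frame = base frame: x ahead of the robot, y to its left, z up, the work surface at z = 0. Lengths are in m, angles in rad, forces in N, time in s.
With the tool pointing down it reaches from about 0.3 to 0.825 m from the base axis. Payload 5.4 kg.
Tool frame: the origin (TCP) lies midway between the tips of the shut fingers; the grasp point (between the pads) lies 19 mm behind it; z points along the fingers, y is the direction in which the jaws open and shut (so a half turn about z gives the same grasp; the last joint's range is limited). The gripper opens to 92 mm and grips with 3 to 60 N. Pads are 20 mm wide; open, the fingers measure 128 mm over their backs; the gripper's body (75 mm by 189 mm) begins 69 mm behind the grasp point.
Start: joints at [-1.354, 0.158, 1.597, -0, 1.386, -0.21], TCP at [0.238, -0.523, 0.215] pointing down, gripper open.
Joint ranges: [-2.91, 2.91], [-0.94, 2.29], [0.18, 2.7], [-1.29, 4.43], [0.17, 2.64], [-3, 3]. Speed limits (rad/s): [2.57, 2.57, 3.14, 3.14, 3.14, 3.14].

INTERFACE

Orientations are given as a unit quaternion [x, y, z, w].
In Python, from cell import bot gives the robot as it stands.
- The arm moves only by the tool apply_moves, never from a script. Its argument "commands" is a list of rows, each a list of 7 numbers: the shift along the tool's x, y, z in units of 30 mm (1.0 is 30 mm), then the turn, a rotation vector about the tool's x, y, z in rad, then the opening in per cent of the stroke, from 0 (shut) to 100 (fully open). In form: [[dx, dy, dz, rx, ry, rz, jaw], ...]. A call has 1 to 12 rows; each row is the pose to reach, as a shift and turn from the pose measured when the call began, along the tool's axes at that moment; what a row does not reach only later rows make up. A row lasts 1/12 s, in which the tool goes at most 41.7 mm and 7.16 degrees, less where a joint would pass 70% of its speed; a pose out of reach is approached as far as the arm can. A call with a gripper value outside its range is refused whole. The fingers move at their own pace and stop on an object; "grip_force" is the grip in N (left out, the last holds). Time passes only in rows, so rows that repeat a pose let the fingers close. It gives the time, the measured TCP pose, the force and the opening at its end, in the units of the state.
- bot.observe(): the state, without advancing time (a new reading comes with each control period).
- bot.snapshot(name): name is "side" or "top"; returns a dict with "color" (420x560x3 uint8, blue, green, red), "range_z" (420x560 float32, m along the optical axis (not along the pixel's ray), 0 where there is no reading), "fx", "fy", "cx", "cy" (pixels), "dist_coeffs" ([k1, k2, p1, p2, k3] as OpenCV has them; the pictures are not rectified), "R" (3x3) and "t" (3): a world point X has camera coordinates R X + t. Camera axes: x right, y down, z forward; pixel columns grow to the right and rows downward; lengths in m; the calibration is good to about 2 mm. A picture is of the moment at which its call begins.
- bot.finish_job(): hands the job in, once; it reports no verdict.
The state is a dict: "time": time; "joint_pos": joint angles; "joint_velocities": joint speeds; "joint_torque": joint torques, N m; "tool_pos": TCP position; "tcp_rot": TCP orientation; "wrist_force": force on the tool from outside, world axes, zero at the start; "torque": the same for the moment, N m; "gripper_width": finger opening in m.
Only numpy, scipy, OpenCV 4.12 (cv2) and the standard library are available. Lean on these libraries where they do the work, as an engineer would, in place of code of your own. Each camera call takes 0.05 s, during which the arm holds its last target.

TASK

Lift the seam roller out of its stand and roll the mosaic strip down, starting on the tile against the aluminium edge trim and keeping the wheel turning under a steady push of about one and a half kilos along to the last tile, so that all eight tiles end up bedded flush; a tile cracks at 2.2, and only the roller may press on the strip. Then stand the roller upright in its stand again and leave the tub, trowel, tape measure and spare tiles round the board where they are.

Things in the scene. Friction and masses are not known exactly. Their poses are not given: they have to be found in the camera images.
- panel: grey fibre-cement board, 300 x 130 x 10 mm, screwed down over a thin rubber sheet, with eight white finger-mosaic tiles side by side on a dark butyl pad. Origin: on the bench under the strip's middle. x along the strip (tiles from x = -103 to +103 mm) from the thin aluminium edge trim (x = -107 mm) to the open end; y along the tiles; z up. Tile: 24 (x) x 95 (y) x 6 mm, 2 mm joints between.
- strip_start (a point): middle of the bedded top of tile 1, the one against the trim: 30 mm above the bench, level with the trim; before bedding tile tops stand 3 to 4 mm higher. Heights are nominal: the board is shimmed on rough concrete. Its trim end may be 3.5 mm higher or lower, and from there the board may rise or fall by up to 7 mm to its other end; no reading shows it
- strip_end (a point): nominal middle of the bedded top of tile 8, at the open end: 30 mm above the bench, 182 mm further in x than strip_start (true height up to 9 mm more or less, see strip_start)
- roller_grip (a point): middle of the seam roller's upright wooden handle: section 26 mm (x) by 30 mm (y), rounded edges, 56 mm tall, so its top is 28 mm above this point. x is the way the roller rolls (either sense), y along its axle, z up the handle. The wheel's lowest point is 100 mm below. The roller weighs about 350 g.
- roller_axle (a point): centre of the roller's black rubber wheel: 44 mm diameter, 50 mm wide, turning freely on an axle along the roller's y, 78 mm below roller_grip. The two cheeks of the steel frame stand beside it, within 32 mm of the middle in y and 18 mm wide in x.
- roller_bar (a point): middle of the underside of the roller's steel cross bar, 98 mm (y) by 26 mm (x) by 10 mm, 50 mm below roller_grip and 28 mm above the axle; its two ends stick out past the cheeks and carry the roller in the stand
- stand_seat (a point): middle of the seat of the roller's grey steel stand (foot 80 x 120 mm, fixed), 62 mm above the bench. Two upright plates, 14 mm thick, 60 mm long in x, inner faces at y = +-35 mm, carry the bar's ends; the wheel hangs between them 12 mm above the bench. Lips 6 mm tall at x = +-23 mm leave the bar 10 mm of play in x; 3 mm in y. x and y are those of a roller standing in it.
- wheel (a joint): turning angle of the roller's wheel on its axle, rad
- tile0 (a joint): how far tile 1 of 8 (counted from the trim) has been pressed into the pad, m: 0 to 0.001 at the start, 0.004 fully home; it stays where it is pushed. Each tile yields only to more than 8 N of downward force on it (a little more when pressed fast); the roller loads two tiles at a time, so it takes about 15 N in all (10 N at the least). A tile cracks at 22 N.
- tile1 (a joint): how far tile 2 of 8 (counted from the trim) has been pressed into the pad, m: 0 to 0.001 at the start, 0.004 fully home; it stays where it is pushed
- tile2 (a joint): how far tile 3 of 8 (counted from the trim) has been pressed into the pad, m: 0 to 0.001 at the start, 0.004 fully home; it stays where it is pushed
- tile3 (a joint): how far tile 4 of 8 (counted from the trim) has been pressed into the pad, m: 0 to 0.001 at the start, 0.004 fully home; it stays where it is pushed
- tile4 (a joint): how far tile 5 of 8 (counted from the trim) has been pressed into the pad, m: 0 to 0.001 at the start, 0.004 fully home; it stays where it is pushed
- tile5 (a joint): how far tile 6 of 8 (counted from the trim) has been pressed into the pad, m: 0 to 0.001 at the start, 0.004 fully home; it stays where it is pushed
- tile6 (a joint): how far tile 7 of 8 (counted from the trim) has been pressed into the pad, m: 0 to 0.001 at the start, 0.004 fully home; it stays where it is pushed
- tile7 (a joint): how far tile 8 of 8 (counted from the trim) has been pressed into the pad, m: 0 to 0.001 at the start, 0.004 fully home; it stays where it is pushed
- tub: the adhesive tub (sealed), 110 mm across, 86 mm tall, origin at its foot; it and the stand may change places; not part of the job
- trowel: the notched trowel, blade 110 x 260 mm, handle on top, 70 mm tall; lies beyond the board; not part of the job
- tape_measure: the tape measure, 68 x 34 x 64 mm; not part of the job
- spare_tiles: the spare tiles, a loose stack 52 x 96 x 24 mm; not part of the job
There are look-alikes about, which are no part of the job. What is meant by the part that bears roller_grip is not orange, and is the larger of those in its own colour.

How it is judged:
On the way, in this order (a step that is already met when the one before it is completed fails the run):
1. the roller is lifted clear of its stand (height (world z) of roller_axle above 0.06 m), for 0.1 s.
2. the wheel rolls on tile 1 or 2 (by the trim), pressing with more than 10 N (contact force between wheel and panel above 10 N and (velocity of joint wheel above 0.2 rad/s or velocity of joint wheel below -0.2 rad/s) and x of roller_axle in the frame of panel between -0.11 and -0.053 m and y of roller_axle in the frame of panel between -0.035 and 0.035 m), for 0.1 s.
3. then on tile 3 or 4, pressing with more than 10 N (contact force between wheel and panel above 10 N and (velocity of joint wheel above 0.2 rad/s or velocity of joint wheel below -0.2 rad/s) and x of roller_axle in the frame of panel between -0.051 and -0.001 m and y of roller_axle in the frame of panel between -0.035 and 0.035 m), for 0.1 s.
4. then on tile 5 or 6, pressing with more than 10 N (contact force between wheel and panel above 10 N and (velocity of joint wheel above 0.2 rad/s or velocity of joint wheel below -0.2 rad/s) and x of roller_axle in the frame of panel between 0.001 and 0.051 m and y of roller_axle in the frame of panel between -0.035 and 0.035 m), for 0.1 s.
5. then on tile 7 or 8, pressing with more than 10 N (contact force between wheel and panel above 10 N and (velocity of joint wheel above 0.2 rad/s or velocity of joint wheel below -0.2 rad/s) and x of roller_axle in the frame of panel between 0.053 and 0.112 m and y of roller_axle in the frame of panel between -0.035 and 0.035 m), for 0.1 s.
At the end, for the whole second after the job is handed in: All eight tiles are bedded at least 2.5 of the 4 mm (flush with the trim within 1.5 mm), and the roller stands released, still and upright (within 0.12 rad) in its stand, its cross bar on the seat (within 4 mm in height and 16 mm sideways) (value of joint each of tile0, tile1, tile2, tile3, tile4, tile5, tile6, tile7 above 0.0025 m and horizontal distance between roller_bar and stand_seat below 0.016 m and z of roller_bar in the frame of stand_seat between -0.004 and 0.004 m and angle between roller_bar's own z axis and vertical below 0.12 rad and linear speed of roller below 0.02 m/s); the robot touches nothing.
It fails at once if the roller presses on the strip with more than 22 N (a tile cracks) (contact force between wheel and panel above 22 N).
It fails at once if the fingers or the arm press on the strip or board (over 3 N) (contact force between any of the fingers, the arm and panel above 3 N).
It fails at once if the tub, trowel, tape measure or spare-tile stack is pushed from its place (over 25 mm) (distance of any of tub, trowel, tape_measure, spare_tiles from where it was at the start of the episode above 0.025 m).
It also fails if it takes over 72 s, if anything falls off the work surface, if the arm or the gripper's body presses on something with over 40 N, if the wrist force passes 120 N, or if a joint passes its speed limit or range.

## Working session

There is one attempt and no reset: what is moved stays moved. The work goes in short steps, Python scripts to look and compute and a tool call to move; the robot and the scene stay as the last step left them, time stands still between calls to the robot, and variables do not carry over. Pictures are saved under pics/ and viewed, and the job is handed in when it is done.

Besides the shell and the picture viewer there is one more tool, called after "Request:" by a JSON object that holds its "api" and its "payload", one argument or row to a line. apply_moves: Moves the arm, as the interface text tells. Its arguments: {"type":"object","properties":{"commands":{"type":"array"},"grip_force":{"type":"number"}},"required":["commands"]}

```bash
ls; mkdir -p pics; python3 - <<'E'
from cell import bot
import cv2,numpy as np,pickle
print(bot.observe())
for n in("top","side"):
    s=bot.snapshot(n); cv2.imwrite(f"pics/{n}0.png",s["color"]); pickle.dump(s,open(f"{n}0.pkl","wb"))
    print(n,s["fx"],s["fy"],s["cx"],s["cy"],s["dist_coeffs"],s["R"],s["t"], -np.array(s["R"]).T@np.array(s["t"]))
E
```

```text
pics
{'time': 0.0, 'joint_pos': array([-1.35409600e+00,  1.59041897e-01,  1.59822388e+00,  8.65395453e-06,
        1.38617174e+00, -2.10094081e-01]), 'joint_velocities': array([-0.0001795 ,  0.00040916,  0.00126417,  0.00018854, -0.00133211,
        0.00085479]), 'joint_torque': array([ 2.19511035e-04, -3.85576701e+01, -3.22104621e+01,  7.01276469e-02,
        3.79854196e-02, -1.40338898e-04]), 'tool_pos': array([ 0.23787501, -0.52281193,  0.21362711]), 'tcp_rot': array([ 9.77316844e-01,  2.11780392e-01,  1.20578290e-06, -9.22440643e-04]), 'wrist_force': array([ 0.14328053, -0.74102067, -0.18686093]), 'torque': array([-0.07225245,  0.00772444,  0.0184618 ]), 'gripper_width': 0.09193356127896116}
top 379.02358307923055 379.02358307923055 281.1098040365147 209.4504690809014 [0.00889287 0.         0.         0.         0.        ] [[-0.00284534 -0.99986007 -0.01648458]
 [-0.98691161  0.00546568 -0.16116946]
 [ 0.16123701  0.01581024 -0.98678907]] [0.06576891 0.55048639 0.99620106] [0.38284407 0.04700074 1.07284608]
side 484.92476109498864 484.92476109498864 278.4789441189869 203.83815659173356 [-0.16785263  0.          0.          0.          0.        ] [[-0.9926212  -0.12018838  0.01605962]
 [-0.10293982  0.76526011 -0.63543713]
 [ 0.06408237 -0.63240154 -0.77198558]] [0.55684712 0.07455269 1.11837363] [0.48874467 0.71713556 0.90179911]
```

View pics/top0.png

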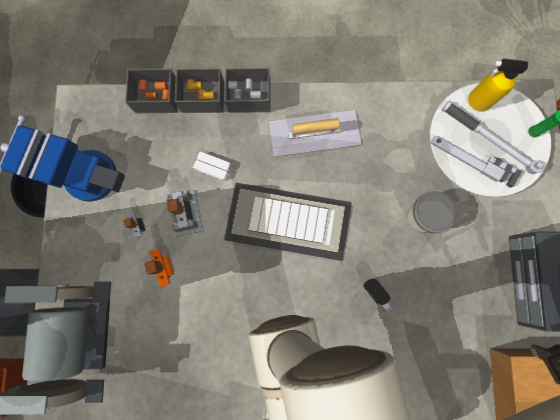

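View pics/side0.png

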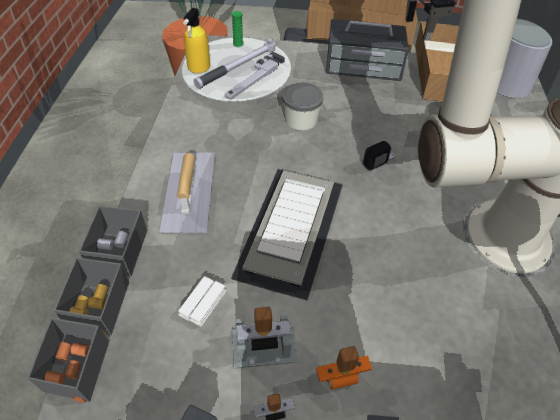

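```bash
python3 - <<'E'
import cv2,pickle,numpy as np
t=pickle.load(open("top0.pkl","rb"))["color"];s=pickle.load(open("side0.pkl","rb"))["color"]
a=cv2.resize(t[170:300,110:360],None,fx=3.2,fy=3.2,interpolation=cv2.INTER_CUBIC)
b=cv2.resize(s[290:420,180:400],None,fx=3.6,fy=3.6,interpolation=cv2.INTER_CUBIC)
c=cv2.resize(s[160:305,220:360],None,fx=4,fy=4,interpolation=cv2.INTER_CUBIC)
cv2.imwrite("pics/a.png",a);cv2.imwrite("pics/b.png",b);cv2.imwrite("pics/c.png",c)
E
```

```text
(no output)
```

View pics/a.png

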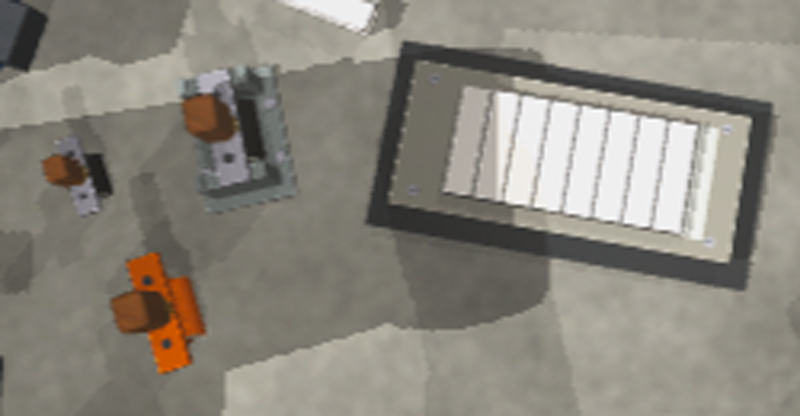

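View pics/b.png

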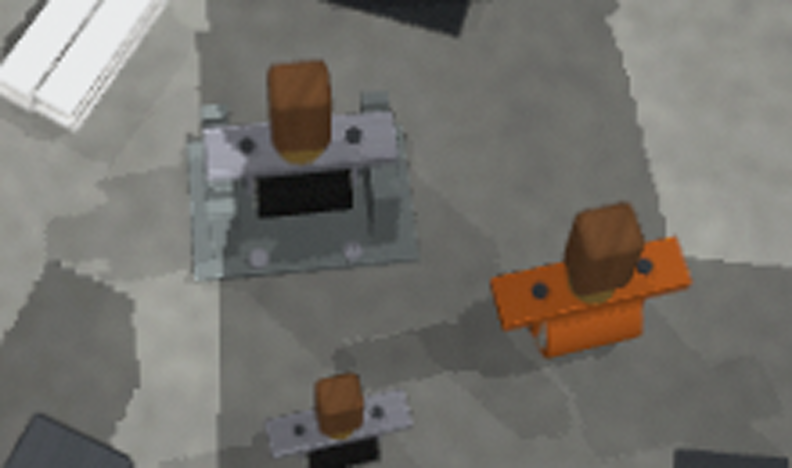

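View pics/c.png

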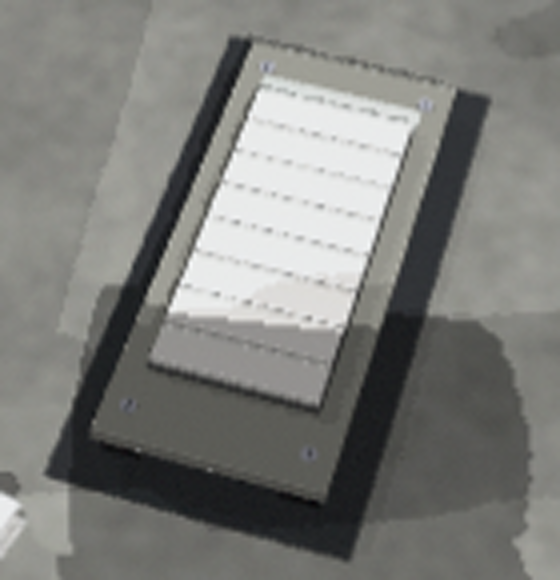

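```bash
python3 - <<'E'
import cv2,pickle,numpy as np
t=pickle.load(open("top0.pkl","rb"))["color"];s=pickle.load(open("side0.pkl","rb"))["color"]
a=cv2.resize(t[180:265,225:355],None,fx=6,fy=6,interpolation=cv2.INTER_CUBIC)
c=np.hstack([cv2.resize(s[165:205,270:340],None,fx=8,fy=8,interpolation=cv2.INTER_CUBIC)])
d=cv2.resize(s[240:300,235:325],None,fx=8,fy=8,interpolation=cv2.INTER_CUBIC)
cv2.imwrite("pics/a2.png",a);cv2.imwrite("pics/c2.png",c);cv2.imwrite("pics/d2.png",d)
E
```

```text
(no output)
```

View pics/a2.png

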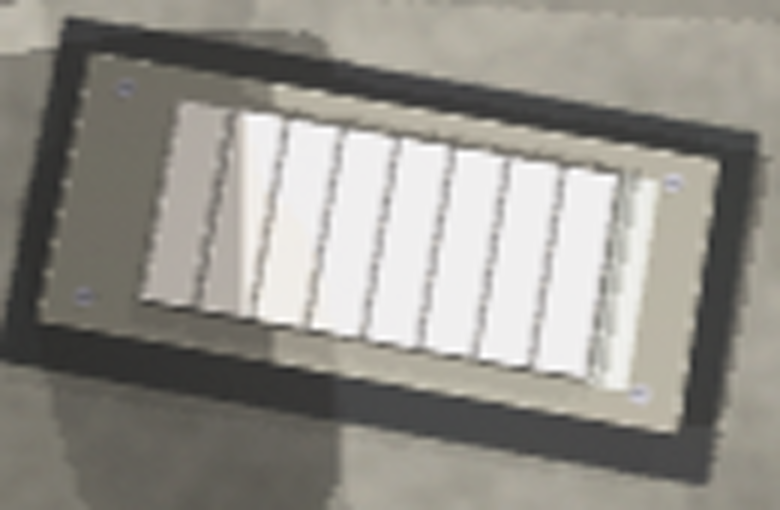

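View pics/c2.png

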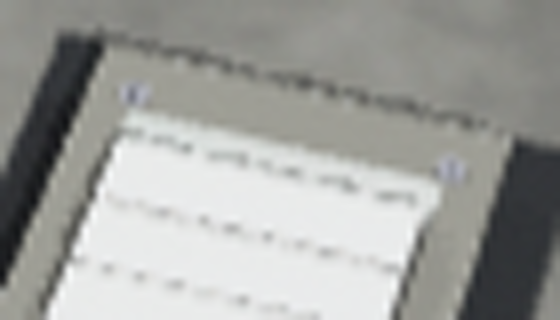

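View pics/d2.png

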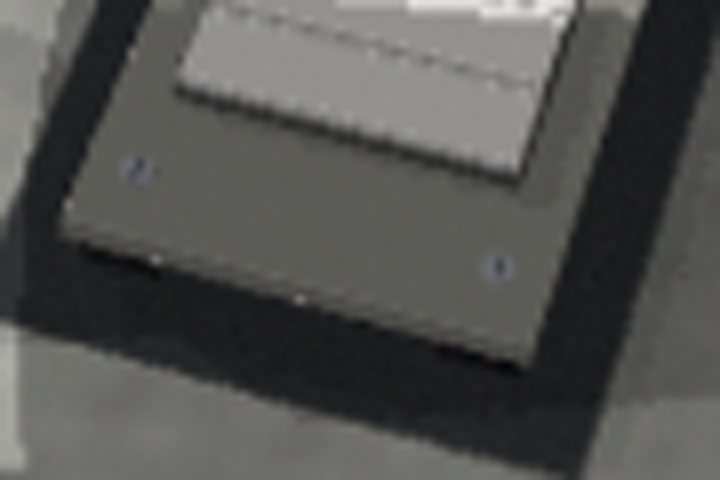

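```bash
cat > h.py <<'E'
import numpy as np,cv2,pickle
def ray(s,uv):
    K=np.array([[s["fx"],0,s["cx"]],[0,s["fy"],s["cy"]],[0,0,1]])
    p=cv2.undistortPoints(np.array(uv,float).reshape(-1,1,2),K,np.array(s["dist_coeffs"],float)).reshape(-1,2)
    R=np.array(s["R"]);t=np.array(s["t"])
    d=np.c_[p,np.ones(len(p))]@R
    return -R.T@t,d
def plane(s,uv,z):
    c,d=ray(s,uv); return c+d*((z-c[2])/d[:,2])[:,None]
def cloud(s):
    h,w=s["range_z"].shape
    vv,uu=np.mgrid[:h,:w]
    c,d=ray(s,np.c_[uu.ravel(),vv.ravel()])
    P=c+d*s["range_z"].reshape(-1,1)
    return P.reshape(h,w,3)
def load(n): return pickle.load(open(n+".pkl","rb"))
def cap(bot,n,tag):
    s=bot.snapshot(n);pickle.dump(s,open(tag+".pkl","wb"));cv2.imwrite(f"pics/{tag}.png",s["color"]);return s
E
python3 - <<'E'
from h import *
T=load("top0");S=load("side0")
uvT=[(225+u/6,180+v/6) for u,v in[(178,103),(143,298),(585,380),(617,175)]]
P=plane(T,uvT,.0335);print("strip top",P.round(4))
print(np.linalg.norm(P[0]-P[3]),np.linalg.norm(P[0]-P[1]),P.mean(0))
uvS=[(220+u/4,160+v/4) for u,v in[(150,365),(320,408),]]
print("side open-end tile corners",plane(S,uvS,.0335).round(4))
bT=[(225+u/6,180+v/6) for u,v in[(87,55),(38,322),(683,432),(720,157)]]
B=plane(T,bT,.020);print("board",B.round(4),B.mean(0),np.linalg.norm(B[0]-B[3]),np.linalg.norm(B[0]-B[1]))
for n,s in(("top",T),("side",S)):
    hsv=cv2.cvtColor(s["color"],cv2.COLOR_BGR2HSV)
    m=cv2.inRange(hsv,(3,90,40),(16,235,190))
    k,l,st,ce=cv2.connectedComponentsWithStats(m)
    C=cloud(s)
    for i in range(1,k):
        if st[i,4]>40:
            p=C[l==i];print(n,i,st[i],ce[i].round(1),np.median(p,0).round(3),p[:,2].max().round(3))
C=cloud(T)
for u,v in[(290,222),(250,215),(320,230),(180,225)]:print(C[v,u])
E
```

```text
strip top [[ 0.5879  0.1375  0.0335]
 [ 0.4967  0.1529  0.0335]
 [ 0.4582 -0.0492  0.0335]
 [ 0.5527 -0.0659  0.0335]]
0.20646743467584253 0.09251324532927517 [0.52387244 0.04380245 0.0335    ]
side open-end tile corners [[0.5896 0.1428 0.0335]
 [0.4965 0.1582 0.0335]]
board [[ 0.614   0.1821  0.02  ]
 [ 0.4872  0.203   0.02  ]
 [ 0.4351 -0.0949  0.02  ]
 [ 0.5632 -0.1157  0.02  ]] [0.52488169 0.04361309 0.02      ] 0.30211149724158126 0.1285623177619883
top 1 [139  79  19  21 211] [146.5  90. ] [0.917 0.466 0.024] 1.073
top 2 [154  81  15  20 109] [162.7  89.3] [0.919 0.412 0.022] 0.078
top 6 [167 200  16  14 178] [174.5 206.6] [0.545 0.331 0.137] 0.143
top 7 [123 218  13  10  96] [129.1 223. ] [0.51  0.464 0.087] 1.073
top 8 [145 249  29  35 371] [158.  265.6] [0.397 0.381 0.08 ] 1.073
top 15 [ 490  349   70   71 2166] [511.8 381.8] [ 0.117 -0.492  0.066] 1.073
top 17 [  0 358  27  35 708] [ 10.5 373. ] [-0.03   1.208 -0.61 ] 1.073
top 22 [535 384  20  11  96] [543.3 388.7] [ 0.108 -0.558  0.099] 1.073
side 1 [  0   0  15  15 120] [4.7 4.7] [ 1.97  -1.104 -0.092] 0.902
side 2 [ 12 
[... 2445 characters left out ...]
122  22  38 246] [  9.6 139.6] [ 1.971 -0.774 -0.64 ] 0.902
side 49 [  0 126   6  18  66] [  1.7 134.4] [ 1.971 -0.743 -0.574] 0.902
side 50 [255 307  17  25 393] [263.1 319.1] [0.548 0.348 0.137] 0.902
side 51 [ 55 342  34  19 311] [ 70.5 350.2] [0.922 0.418 0.024] 0.039
side 52 [ 316  347   56   43 1324] [344.1 368.6] [0.398 0.399 0.061] 0.902
side 53 [ 44 360  37  24 418] [ 63.8 372.9] [0.913 0.467 0.026] 0.902
side 54 [268 394  13  17 190] [273.9 401.8] [0.513 0.476 0.09 ] 0.902
side 55 [ 73 397  12   6  48] [ 78.5 399.2] [0.874 0.506 0.014] 0.902
[0.51735215 0.03919086 0.03387978]
[0.53877125 0.1508867  0.02521494]
[ 0.49485741 -0.04314977  0.03322021]
[0.50597383 0.3333009  0.07085366]
```

```bash
python3 - <<'E'
from h import *
T=load("top0");S=load("side0")
A=[]
for s in(T,S):
    C=cloud(s);near=(np.abs(C[...,0]-.53)<.1)&(np.abs(C[...,1]-.34)<.08)&(s["range_z"]>0)
    for lo,hi,nm in((.134,.145,"handle top"),(.0695,.077,"bar")):
        m=near&(C[...,2]>lo)&(C[...,2]<hi)
        p=C[m]; r=cv2.minAreaRect((p[:,:2]*1000).astype(np.float32))
        print(nm,len(p),p.mean(0).round(4),r, np.median(p[:,2]))
E
```

```text
handle top 115 [0.5476 0.3345 0.1387] ((548.67333984375, 335.20465087890625), (29.337482452392578, 25.341182708740234), 15.568657875061035) 0.13882232526248472
bar 212 [0.546  0.3342 0.072 ] ((547.8225708007812, 338.1950988769531), (97.50540924072266, 55.98237609863281), 13.22464656829834) 0.07189557091863141
handle top 230 [0.5497 0.3407 0.1397] ((550.006103515625, 339.4155578613281), (29.578157424926758, 24.888296127319336), 8.108406066894531) 0.14019268343287739
bar 563 [0.5479 0.3402 0.0725] ((548.49951171875, 342.16162109375), (97.2353286743164, 59.25457763671875), 13.389662742614746) 0.07232972100581603
```

```bash
cat > go.py <<'E'
import sys
from h import *
from scipy.spatial.transform import Rotation as Ro
def down(ydeg):  # tool z down, tool y at heading ydeg (world), tool x = heading+90
    a=np.radians(ydeg); y=np.array([np.cos(a),np.sin(a),0]); z=np.array([0,0,-1.]); x=np.cross(y,z)
    return np.c_[x,y,z]
def row(bot,pos,ydeg):
    o=bot.observe(); R=Ro.from_quat(o["tcp_rot"]).as_matrix()
    d=R.T@(np.array(pos)-o["tool_pos"])/.03; rv=Ro.from_matrix(R.T@down(ydeg)).as_rotvec()
    print("t",round(o["time"],2),"pos",o["tool_pos"].round(4),"ty",np.degrees(np.arctan2(R[1,1],R[0,1])).round(2),"F",o["wrist_force"].round(2),"w",round(o["gripper_width"],4))
    print("row",d.round(3),rv.round(4),"len mm",(np.linalg.norm(d)*30).round(1))
E
python3 -c "
from cell import bot
from go import *
row(bot,[.549,.337,.215],-76.7)
row(bot,[.549,-.05,.215],-76.7)"
```

```text
t 0.1 pos [ 0.2379 -0.5229  0.2137] ty -65.54 F [-0.33  0.14 -0.45] w 0.0919
row [ 2.1307e+01 -2.1796e+01  1.0000e-03] [-0.0017 -0.0002  0.1947] len mm 914.4
t 0.1 pos [ 0.2379 -0.5229  0.2137] ty -65.54 F [-0.33  0.14 -0.45] w 0.0919
row [ 15.966 -10.054  -0.02 ] [-0.0017 -0.0002  0.1947] len mm 566.0
```

Request:
{"api": "apply_moves", "payload": {
  "commands": [
    [21.3,-21.8,-0.3,0,0,0.195,100],
    [21.3,-21.8,-0.3,0,0,0.195,100],
    [21.3,-21.8,-0.3,0,0,0.195,100],
    [21.3,-21.8,-0.3,0,0,0.195,100],
    [21.3,-21.8,-0.3,0,0,0.195,100],
    [21.3,-21.8,-0.3,0,0,0.195,100],
    [21.3,-21.8,-0.3,0,0,0.195,100],
    [21.3,-21.8,-0.3,0,0,0.195,100],
    [21.3,-21.8,-0.3,0,0,0.195,100],
    [21.3,-21.8,-0.3,0,0,0.195,100],
    [21.3,-21.8,-0.3,0,0,0.195,100],
    [21.3,-21.8,-0.3,0,0,0.195,100]
  ]
}}

```text
time: 1.1
tool_pos: [0.4079, -0.051, 0.2197]
tcp_rot: [0.993, 0.116, 0.0, -0.001]
wrist_force: [-0.2, -1.3, 0.0]
gripper_width: 0.092
```

```bash
python3 -c "
from cell import bot
from go import *
row(bot,[.549,.337,.215],-76.7)"
```

```text
t 1.1 pos [ 0.4079 -0.051   0.2197] ty -76.73 F [-0.2  -1.28  0.02] w 0.092
row [  7.547 -11.51    0.174] [-0.0015 -0.0002 -0.0006] len mm 412.9
```

Request:
{"api": "apply_moves", "payload": {
  "commands": [
    [7.55,-11.5,0.17,0,0,0,100],
    [7.55,-11.5,0.17,0,0,0,100],
    [7.55,-11.5,0.17,0,0,0,100],
    [7.55,-11.5,0.17,0,0,0,100],
    [7.55,-11.5,0.17,0,0,0,100],
    [7.55,-11.5,0.17,0,0,0,100],
    [7.55,-11.5,0.17,0,0,0,100],
    [7.55,-11.5,0.17,0,0,0,100],
    [7.55,-11.5,0.17,0,0,0,100],
    [7.55,-11.5,0.17,0,0,0,100],
    [7.55,-11.5,0.17,0,0,0,100],
    [7.55,-11.5,0.17,0,0,0,100]
  ]
}}

```text
time: 2.1
tool_pos: [0.5486, 0.338, 0.2132]
tcp_rot: [0.993, 0.117, -0.001, -0.0]
wrist_force: [0.1, -0.1, 0.9]
gripper_width: 0.092
```

```bash
python3 -c "
from cell import bot
from go import *
row(bot,[.549,.337,.095],-76.7)
T=cap(bot,'top','top1');S=cap(bot,'side','side1')
a=cv2.resize(T['color'][140:260,110:260],None,fx=5,fy=5,interpolation=cv2.INTER_CUBIC)
b=cv2.resize(S['color'][230:390,180:360],None,fx=3.7,fy=3.7,interpolation=cv2.INTER_CUBIC)
cv2.imwrite('pics/t1.png',a);cv2.imwrite('pics/s1.png',b)"
```

```text
t 2.1 pos [0.5486 0.338  0.2132] ty -76.58 F [ 0.05 -0.14  0.95] w 0.092
row [0.017 0.039 3.942] [-0.0009  0.0026  0.002 ] len mm 118.3
```

View pics/t1.png

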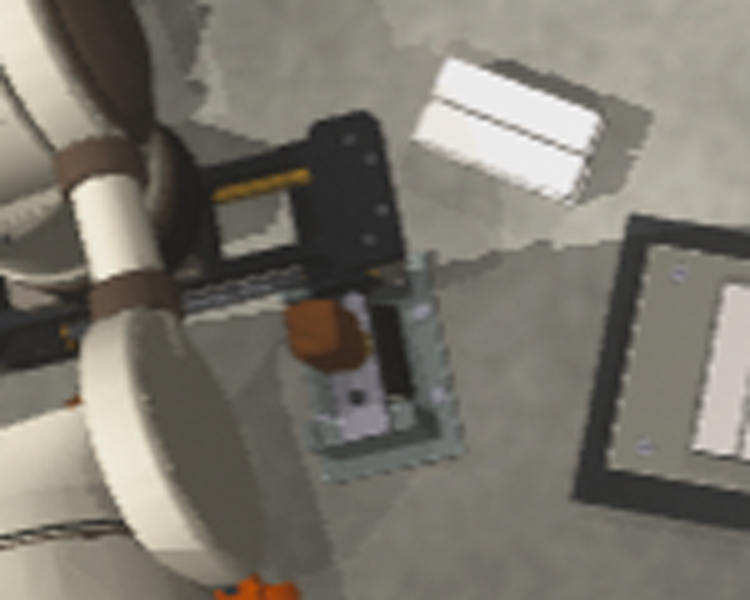

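View pics/s1.png

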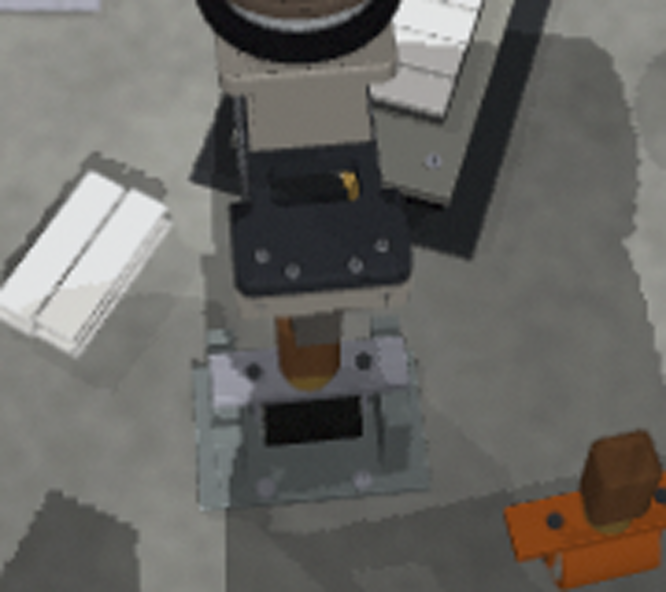

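```bash
python3 -c "
from cell import bot
from go import *
S=load('side1');T=load('top1')
o=bot.observe();R=Ro.from_quat(o['tcp_rot']).as_matrix()
def proj(s,X):
    K=np.array([[s['fx'],0,s['cx']],[0,s['fy'],s['cy']],[0,0,1]])
    return cv2.projectPoints(np.array(X,float).reshape(-1,1,3),cv2.Rodrigues(np.array(s['R']))[0],np.array(s['t']),K,np.array(s['dist_coeffs']))[0].reshape(-1,2)
p=o['tool_pos']
pts=[p-R[:,1]*.055,p-R[:,1]*.055+[0,0,.02],p-R[:,1]*.064+R[:,0]*.01,p-R[:,1]*.064-R[:,0]*.01]
uv=proj(S,pts);print(uv,(uv-[180,230])*3.7)
h=[.549,.337,.14]
print('handle top crop',(proj(S,h)-[180,230])*3.7,(proj(T,h)-[110,140])*5)
C=cloud(S);print(C[317:326,262:272,2].round(3));print(C[318,258:272].round(3))
"
```

```text
[[266.30856672 321.13854816]
 [266.24990257 315.33467606]
 [260.37599429 327.04273223]
 [273.36465307 325.83545764]] [[319.34169686 337.21262819]
 [319.12463951 315.73830143]
 [297.39117888 359.05810926]
 [345.44921637 354.59119325]]
handle top crop [[308.04784473 302.75097902]] [[307.54132825 323.24459225]]
[[0.243 0.244 0.242 0.242 0.242 0.243 0.241 0.24  0.24  0.241]
 [0.241 0.241 0.239 0.238 0.237 0.237 0.239 0.238 0.235 0.237]
 [0.235 0.234 0.235 0.234 0.234 0.233 0.232 0.902 0.233 0.234]
 [0.233 0.232 0.23  0.232 0.229 0.229 0.228 0.228 0.229 0.227]
 [0.228 0.226 0.226 0.227 0.225 0.226 0.226 0.226 0.226 0.223]
 [0.225 0.222 0.224 0.222 0.222 0.223 0.221 0.221 0.22  0.122]
 [0.126 0.126 0.126 0.124 0.123 0.123 0.123 0.123 0.123 0.117]
 [0.124 0.123 0.121 0.119 0.119 0.121 0.117 0.12  0.118 0.114]
 [0.117 0.117 0.118 0.116 0.115 0.114 0.115 0.115 0.113 0.111]]
[[0.556 0.35  0.141]
 [0.546 0.397 0.239]
 [0.544 0.398 0.242]
 [0.543 0.397 0.239]
 [0.541 0.398 0.241]
 [0.54  0.398 0.241]
 [0.539 0.397 0.239]
 [0.537 0.396 0.238]
 [0.536 0.395 0.237]
 [0.534 0.395 0.237]
 [0.533 0.395 0.239]
 [0.531 0.395 0.238]
 [0.53  0.393 0.235]
 [0.528 0.394 0.237]]
```

```bash
python3 -c "
from cell import bot
from go import *
row(bot,[.549,.340,.092],-76.7)"
```

```text
t 2.2 pos [0.5488 0.336  0.2147] ty -76.75 F [ 0.04 -0.23  0.32] w 0.092
row [ 0.04  -0.125  4.09 ] [-0.0009  0.0008 -0.0008] len mm 122.8
```

Request:
{"api": "apply_moves", "payload": {
  "commands": [
    [0.04,-0.12,1.0,0,0,0,100],
    [0.04,-0.12,2.0,0,0,0,100],
    [0.04,-0.12,3.0,0,0,0,100],
    [0.04,-0.12,3.7,0,0,0,100],
    [0.04,-0.12,4.1,0,0,0,100],
    [0.04,-0.12,4.1,0,0,0,100],
    [0.04,-0.12,4.1,0,0,0,100]
  ],
  "grip_force": 40
}}

```text
time: 2.78
tool_pos: [0.5493, 0.3391, 0.0926]
tcp_rot: [0.993, 0.115, -0.0, -0.0]
wrist_force: [0.5, 0.6, 1.0]
gripper_width: 0.0921
```

```bash
python3 -c "
from cell import bot
from go import *
row(bot,[.549,.340,.092],-76.7)
S=cap(bot,'side','side2')
b=cv2.resize(S['color'][230:390,180:360],None,fx=3.7,fy=3.7,interpolation=cv2.INTER_CUBIC)
cv2.imwrite('pics/s2.png',b)"
```

```text
t 2.78 pos [0.5493 0.3391 0.0926] ty -76.8 F [0.53 0.61 1.04] w 0.0921
row [-0.003 -0.033  0.018] [-0.0008  0.0004 -0.0018] len mm 1.1
```

View pics/s2.png

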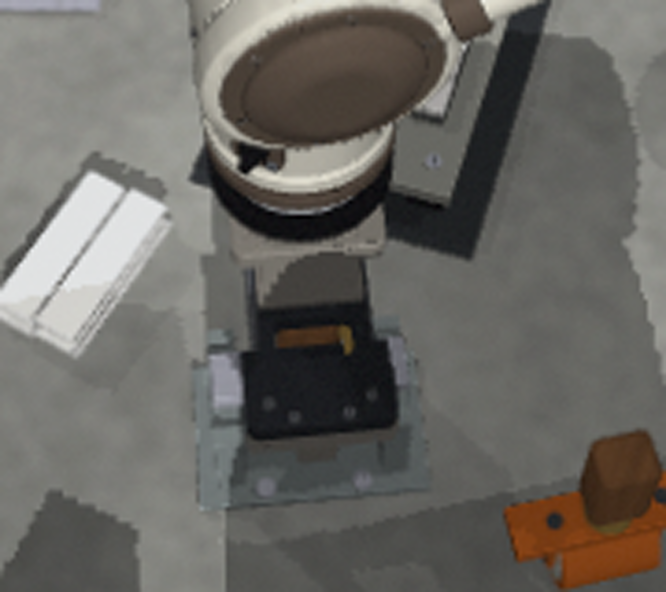

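Request:
{"api": "apply_moves", "payload": {
  "commands": [
    [0,0,0,0,0,0,0],
    [0,0,0,0,0,0,0],
    [0,0,0,0,0,0,0],
    [0,0,0,0,0,0,0],
    [0,0,0,0,0,0,0],
    [0,0,0,0,0,0,0],
    [0,0,0,0,0,0,0],
    [0,0,0,0,0,0,0]
  ],
  "grip_force": 55
}}

```text
time: 3.5
tool_pos: [0.5501, 0.3397, 0.0936]
tcp_rot: [0.993, 0.115, 0.001, -0.001]
wrist_force: [-0.3, -0.6, 0.6]
gripper_width: 0.0409
```

```bash
python3 -c "
from cell import bot
from go import *
for i in range(1): row(bot,[.549,.340,.162],-76.7)"
```

```text
t 3.5 pos [0.5501 0.3397 0.0936] ty -76.78 F [-0.3  -0.59  0.62] w 0.0409
row [-0.03  -0.022 -2.278] [-0.0011 -0.0018 -0.0015] len mm 68.4
```

Request:
{"api": "apply_moves", "payload": {
  "commands": [
    [0,0,0,0,0,0,0],
    [0,0,0,0,0,0,0],
    [0,0,0,0,0,0,0],
    [0,0,0,0,0,0,0],
    [0,0,0,0,0,0,0],
    [0,0,0,0,0,0,0]
  ],
  "grip_force": 55
}}

```text
time: 4.0
tool_pos: [0.5501, 0.3394, 0.0935]
tcp_rot: [0.993, 0.115, 0.001, -0.0]
wrist_force: [1.1, -0.7, -0.0]
gripper_width: 0.0259
```

```bash
python3 -c "
from cell import bot
from go import *
for i in range(1): row(bot,[.549,.340,.162],-76.7);print(bot.observe()['torque'])"
```

```text
t 4.0 pos [0.5501 0.3394 0.0935] ty -76.79 F [ 1.09 -0.7  -0.04] w 0.0259
row [-0.029 -0.029 -2.282] [-0.0008 -0.0016 -0.0015] len mm 68.5
[-0.29866247  0.02397251  0.06441691]
```

Request:
{"api": "apply_moves", "payload": {
  "commands": [
    [0,0,-0.3,0,0,0,0],
    [0,0,-1.0,0,0,0,0],
    [0,0,-2.0,0,0,0,0],
    [0,0,-2.3,0,0,0,0],
    [0,0,-2.3,0,0,0,0],
    [0,0,-2.3,0,0,0,0],
    [0,0,-2.3,0,0,0,0]
  ],
  "grip_force": 55
}}

```text
time: 4.58
tool_pos: [0.5488, 0.339, 0.1603]
tcp_rot: [0.993, 0.115, -0.001, -0.0]
wrist_force: [0.1, 0.6, -4.0]
gripper_width: 0.0256
```

```bash
python3 -c "
from cell import bot
from go import *
for i in range(1): row(bot,[.509,-.045,.162],-99.75);print(bot.observe()['torque'])
S=cap(bot,'side','side3');T=cap(bot,'top','top3')
b=cv2.resize(S['color'][180:390,180:400],None,fx=2.8,fy=2.8,interpolation=cv2.INTER_CUBIC)
cv2.imwrite('pics/s3.png',b)"
```

```text
t 4.58 pos [0.5488 0.339  0.1603] ty -76.79 F [ 0.08  0.61 -3.99] w 0.0256
row [-4.216 12.157 -0.053] [-0.      0.002   0.4008] len mm 386.0
[0.03873054 0.05064752 0.00798719]
```

View pics/s3.png

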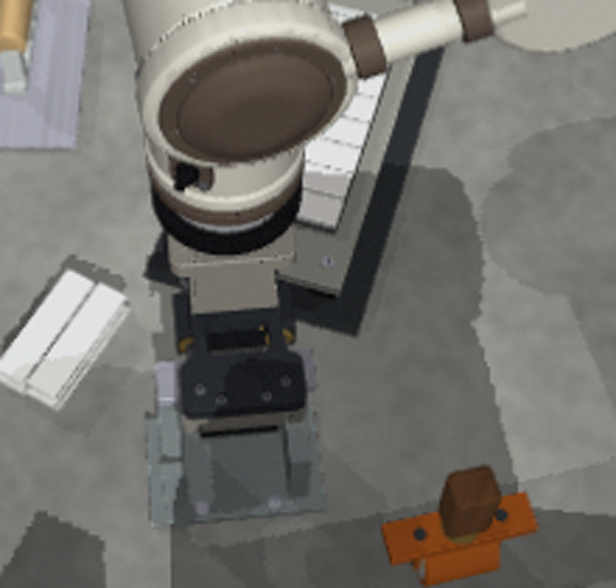

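```bash
python3 -c "
from cell import bot
from go import *
S=load('side0')
P=plane(S,[(257.5,251.25),(300,262),(285.6,181.6),(322.5,190.4)],.0335);print(P.round(4),P.mean(0))
e=(P[0]+P[1])/2-(P[2]+P[3])/2;print(np.linalg.norm(e),np.degrees(np.arctan2(e[1],e[0])))
for h in (80.2,):
  c=np.array([.5243,.048]);d=np.array([np.cos(np.radians(h)),np.sin(np.radians(h))])
  for x in(-.098,-.091,0,.091,.1):print(x,(c+d*x).round(4))
row(bot,[.508,-.047,.162],-99.8)
"
```

```text
[[ 0.5896  0.1428  0.0335]
 [ 0.4965  0.1582  0.0335]
 [ 0.5521 -0.0654  0.0335]
 [ 0.4619 -0.0493  0.0335]] [0.52502806 0.04656675 0.0335    ]
0.21096757122728838 80.16238670628621
-0.098 [ 0.5076 -0.0486]
-0.091 [ 0.5088 -0.0417]
0 [0.5243 0.048 ]
0.091 [0.5398 0.1377]
0.1 [0.5413 0.1465]
t 4.68 pos [0.5487 0.3389 0.1601] ty -76.79 F [-1.09 -0.58 -2.89] w 0.0257
row [-4.261 12.212 -0.058] [2.000e-04 2.500e-03 4.016e-01] len mm 388.0
```

Request:
{"api": "apply_moves", "payload": {
  "commands": [
    [-0.3,1.0,-0.1,0,0,0.04,0],
    [-0.7,2.0,-0.1,0,0,0.08,0],
    [-1.1,3.1,-0.1,0,0,0.12,0],
    [-1.5,4.3,-0.1,0,0,0.16,0],
    [-1.95,5.5,-0.1,0,0,0.2,0],
    [-2.35,6.7,-0.1,0,0,0.24,0],
    [-2.75,7.9,-0.1,0,0,0.28,0],
    [-3.2,9.1,-0.1,0,0,0.32,0],
    [-3.55,10.2,-0.1,0,0,0.36,0],
    [-3.9,11.2,-0.1,0,0,0.4,0],
    [-4.2,11.9,-0.1,0,0,0.4,0],
    [-4.26,12.2,-0.1,0,0,0.4,0]
  ]
}}

```text
time: 5.68
tool_pos: [0.5067, -0.0494, 0.1622]
tcp_rot: [0.996, -0.086, -0.002, 0.001]
wrist_force: [0.0, 0.2, -3.5]
gripper_width: 0.0256
```

```bash
python3 -c "
from cell import bot
from go import *
row(bot,[.5083,-.0471,.125],-99.8)
"
```

```text
t 5.68 pos [ 0.5067 -0.0494  0.1622] ty -99.88 F [ 0.04  0.24 -3.51] w 0.0256
row [ 0.046 -0.085  1.239] [ 0.0014  0.0044 -0.0015] len mm 37.3
```

Request:
{"api": "apply_moves", "payload": {
  "commands": [
    [0.04,-0.08,0.6,0,0.004,0,0],
    [0.04,-0.08,1.24,0,0.004,0,0],
    [0.04,-0.08,1.24,0,0.004,0,0],
    [0.04,-0.08,1.24,0,0.004,0,0],
    [0.04,-0.08,1.24,0,0.004,0,0]
  ]
}}

```text
time: 6.1
tool_pos: [0.5085, -0.0468, 0.1255]
tcp_rot: [0.996, -0.086, -0.0, 0.001]
wrist_force: [0.6, -0.0, -3.2]
gripper_width: 0.0258
```

```bash
python3 -c "
from cell import bot
from go import *
row(bot,[.5083,-.0471,.125],-99.8)
S=cap(bot,'side','side4');T=cap(bot,'top','top4')
b=cv2.resize(S['color'][100:290,220:390],None,fx=3,fy=3,interpolation=cv2.INTER_CUBIC)
a=cv2.resize(T['color'][160:290,220:380],None,fx=4,fy=4,interpolation=cv2.INTER_CUBIC)
cv2.imwrite('pics/s4.png',b);cv2.imwrite('pics/t4.png',a)
"
```

```text
t 6.1 pos [ 0.5085 -0.0468  0.1255] ty -99.84 F [ 0.56 -0.03 -3.21] w 0.0258
row [-0.003  0.012  0.015] [ 0.0013  0.0001 -0.0008] len mm 0.6
```

View pics/s4.png

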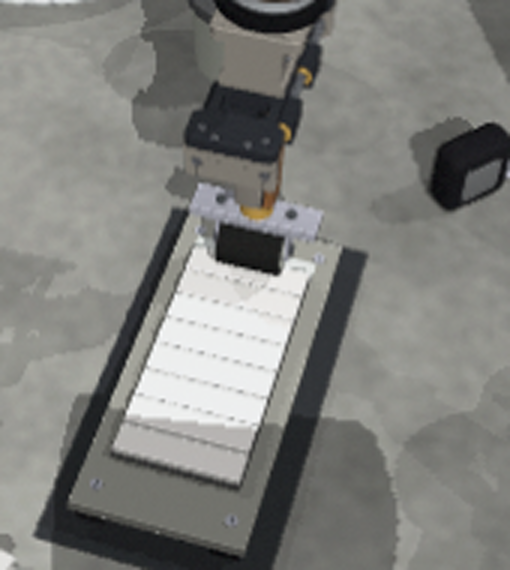

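View pics/t4.png

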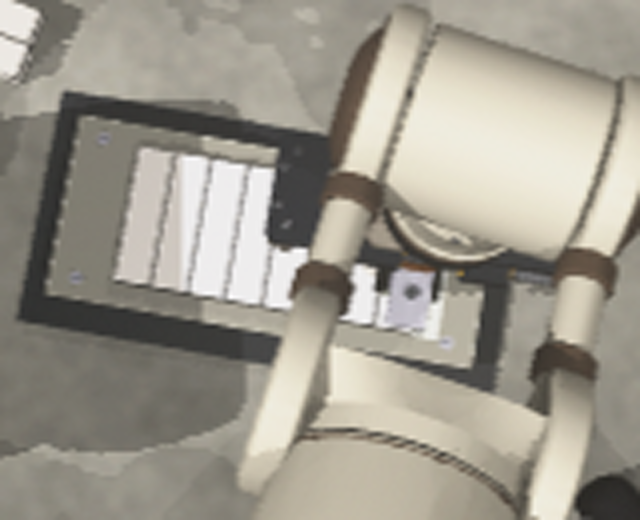

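Request:
{"api": "apply_moves", "payload": {
  "commands": [
    [0,0,0.1,0,0,0,0],
    [0,0,0.2,0,0,0,0],
    [0,0,0.2,0,0,0,0]
  ]
}}

```text
time: 6.45
tool_pos: [0.509, -0.0469, 0.12]
tcp_rot: [0.996, -0.086, 0.001, 0.001]
wrist_force: [-0.4, -1.2, -3.7]
gripper_width: 0.0257
```

Request:
{"api": "apply_moves", "payload": {
  "commands": [
    [0,0,0.03,0,0,0,0],
    [0,0,0.06,0,0,0,0],
    [0,0,0.06,0,0,0,0]
  ]
}}

```text
time: 6.7
tool_pos: [0.5088, -0.0469, 0.118]
tcp_rot: [0.996, -0.086, 0.0, 0.001]
wrist_force: [-0.4, 0.5, -3.7]
gripper_width: 0.0258
```

Request:
{"api": "apply_moves", "payload": {
  "commands": [
    [0,0,0.02,0,0,0,0],
    [0,0,0.04,0,0,0,0],
    [0,0,0.04,0,0,0,0]
  ]
}}

```text
time: 6.95
tool_pos: [0.5087, -0.0469, 0.1166]
tcp_rot: [0.996, -0.086, 0.0, 0.001]
wrist_force: [0.4, -0.5, -3.1]
gripper_width: 0.0255
```

Request:
{"api": "apply_moves", "payload": {
  "commands": [
    [0,0,0.02,0,0,0,0],
    [0,0,0.04,0,0,0,0],
    [0,0,0.04,0,0,0,0]
  ]
}}

```text
time: 7.2
tool_pos: [0.509, -0.047, 0.1162]
tcp_rot: [0.996, -0.086, 0.001, 0.001]
wrist_force: [-2.1, 0.0, 2.7]
gripper_width: 0.0257
```

Request:
{"api": "apply_moves", "payload": {
  "commands": [
    [0,0,0.015,0,0,0,0],
    [0,0,0.03,0,0,0,0],
    [0,0,0.03,0,0,0,0]
  ]
}}

```text
time: 7.45
tool_pos: [0.5091, -0.047, 0.1158]
tcp_rot: [0.996, -0.086, 0.001, 0.001]
wrist_force: [-3.4, 1.3, 5.0]
gripper_width: 0.0257
```

Request:
{"api": "apply_moves", "payload": {
  "commands": [
    [0,0,0.02,0,0,0,0],
    [0,0,0.04,0,0,0,0],
    [0,0,0.04,0,0,0,0]
  ]
}}

```text
time: 7.7
tool_pos: [0.5091, -0.0471, 0.1147]
tcp_rot: [0.996, -0.086, 0.001, 0.001]
wrist_force: [-3.1, -0.0, 4.2]
gripper_width: 0.0256
```

Request:
{"api": "apply_moves", "payload": {
  "commands": [
    [0,-0.03,0.03,0,0,0,0],
    [0,-0.07,0.04,0,0,0,0],
    [0,-0.1,0.04,0,0,0,0],
    [0,-0.13,0.04,0,0,0,0]
  ]
}}

```text
time: 8.03
tool_pos: [0.5098, -0.0432, 0.1135]
tcp_rot: [0.996, -0.086, 0.001, 0.001]
wrist_force: [-3.5, -0.1, 3.9]
gripper_width: 0.0258
```

Request:
{"api": "apply_moves", "payload": {
  "commands": [
    [0,-0.03,0.03,0,0,0,0],
    [0,-0.07,0.04,0,0,0,0],
    [0,-0.1,0.04,0,0,0,0],
    [0,-0.13,0.04,0,0,0,0]
  ]
}}

```text
time: 8.37
tool_pos: [0.5104, -0.0404, 0.1124]
tcp_rot: [0.996, -0.085, 0.001, 0.002]
wrist_force: [-4.5, -5.2, 4.6]
gripper_width: 0.0256
```

Request:
{"api": "apply_moves", "payload": {
  "commands": [
    [0,-0.04,0.03,0,0,0,0],
    [0,-0.08,0.035,0,0,0,0],
    [0,-0.12,0.035,0,0,0,0],
    [0,-0.16,0.035,0,0,0,0]
  ]
}}

```text
time: 8.7
tool_pos: [0.5112, -0.0369, 0.1122]
tcp_rot: [0.996, -0.085, 0.001, 0.004]
wrist_force: [-5.2, -3.6, 9.5]
gripper_width: 0.0261
```

```bash
cat > st.py <<'E'
from cell import bot
from go import *
o=bot.observe();R=Ro.from_quat(o["tcp_rot"]).as_matrix()
row(bot,o["tool_pos"],-99.8)
c=np.array([.5245,.0465]);h=np.radians(80.2);d=np.array([np.cos(h),np.sin(h)]);n=np.array([-d[1],d[0]])
p=o["tool_pos"][:2]-c
# wheel centre offset from tool by tilt
w=(o["tool_pos"]+R@np.array([0,0,.059]))[:2]-c
F=o["wrist_force"]-[0,0,-3.4]
print("panel x,y tcp",(p@d*1000).round(1),(p@n*1000).round(1),"wheel",(w@d*1000).round(1),(w@n*1000).round(1),"N",F[2].round(1),"|F|",np.linalg.norm(F).round(1),"Ftool",(R.T@F).round(1),"tq",(R.T@o["torque"]).round(2))
E
python3 st.py
```

```text
t 8.7 pos [ 0.5112 -0.0369  0.1122] ty -99.77 F [-5.17 -3.57  9.48] w 0.0261
row [0. 0. 0.] [ 0.0073 -0.0017  0.0006] len mm 0.0
panel x,y tcp -84.4 -1.1 wheel -84.8 -1.2 N 12.9 |F| 14.3 Ftool [ -4.5   4.5 -12.9] tq [-0.97 -1.39 -0.04]
```

Request:
{"api": "apply_moves", "payload": {
  "commands": [
    [-0.01,-0.04,0.03,0.003,0,0,0],
    [-0.02,-0.08,0.035,0.006,0,0,0],
    [-0.02,-0.12,0.035,0.006,0,0,0],
    [-0.02,-0.16,0.035,0.006,0,0,0]
  ]
}}

```text
time: 9.03
tool_pos: [0.5119, -0.0326, 0.1122]
tcp_rot: [0.996, -0.085, 0.001, 0.001]
wrist_force: [-4.6, -0.9, 10.2]
gripper_width: 0.0255
```

```bash
python3 st.py
```

```text
t 9.03 pos [ 0.5119 -0.0326  0.1122] ty -99.77 F [-4.57 -0.95 10.23] w 0.0255
row [0. 0. 0.] [ 0.0024 -0.0026  0.0006] len mm 0.0
panel x,y tcp -80.1 -1.0 wheel -80.3 -1.2 N 13.6 |F| 14.4 Ftool [ -4.3   1.7 -13.6] tq [-0.41 -1.24  0.  ]
```

Request:
{"api": "apply_moves", "payload": {
  "commands": [
    [-0.02,-0.04,0.035,0.002,0.002,0,0],
    [-0.04,-0.08,0.035,0.002,0.002,0,0],
    [-0.04,-0.12,0.035,0.002,0.002,0,0],
    [-0.04,-0.16,0.035,0.002,0.002,0,0],
    [-0.04,-0.2,0.035,0.002,0.002,0,0]
  ]
}}

```text
time: 9.45
tool_pos: [0.5125, -0.0265, 0.1122]
tcp_rot: [0.996, -0.085, 0.003, 0.0]
wrist_force: [-2.8, 0.8, 8.6]
gripper_width: 0.0258
```

```bash
python3 st.py
```

```text
t 9.45 pos [ 0.5125 -0.0265  0.1122] ty -99.78 F [-2.8   0.81  8.56] w 0.0258
row [0. 0. 0.] [ 0.0003 -0.0064  0.0004] len mm 0.0
panel x,y tcp -74.0 -0.6 wheel -74.0 -1.0 N 12.0 |F| 12.3 Ftool [ -2.8  -0.3 -12. ] tq [-0.1  -0.92  0.03]
```

Request:
{"api": "apply_moves", "payload": {
  "commands": [
    [-0.01,-0.04,0.04,0,-0.006,0,0],
    [-0.02,-0.08,0.04,0,-0.006,0,0],
    [-0.02,-0.12,0.04,0,-0.006,0,0],
    [-0.02,-0.16,0.04,0,-0.006,0,0],
    [-0.02,-0.2,0.04,0,-0.006,0,0]
  ]
}}

```text
time: 9.87
tool_pos: [0.5138, -0.0206, 0.1121]
tcp_rot: [0.996, -0.085, 0.001, 0.0]
wrist_force: [-3.8, 0.4, 9.3]
gripper_width: 0.0257
```

```bash
python3 st.py
```

```text
t 9.87 pos [ 0.5138 -0.0206  0.1121] ty -99.78 F [-3.77  0.38  9.3 ] w 0.0257
row [0. 0. 0.] [ 0.0002 -0.0024  0.0004] len mm 0.0
panel x,y tcp -67.9 -0.9 wheel -67.9 -1.0 N 12.7 |F| 13.3 Ftool [ -3.8   0.3 -12.7] tq [-0.1  -0.91  0.01]
```

Request:
{"api": "apply_moves", "payload": {
  "commands": [
    [-0.02,-0.04,0.04,0,-0.002,0,0],
    [-0.03,-0.08,0.04,0,-0.002,0,0],
    [-0.03,-0.12,0.04,0,-0.002,0,0],
    [-0.03,-0.16,0.04,0,-0.002,0,0],
    [-0.03,-0.2,0.04,0,-0.002,0,0]
  ]
}}

```text
time: 10.28
tool_pos: [0.5147, -0.0158, 0.1122]
tcp_rot: [0.996, -0.085, 0.001, 0.002]
wrist_force: [-3.5, -5.7, 9.5]
gripper_width: 0.026
```

```bash
python3 st.py
```

```text
t 10.28 pos [ 0.5147 -0.0158  0.1122] ty -99.74 F [-3.48 -5.73  9.53] w 0.026
row [0. 0. 0.] [ 0.0033 -0.0025  0.001 ] len mm 0.0
panel x,y tcp -63.1 -1.0 wheel -63.3 -1.2 N 12.9 |F| 14.6 Ftool [ -2.4   6.3 -12.9] tq [-1.43 -0.99  0.  ]
```

Request:
{"api": "apply_moves", "payload": {
  "commands": [
    [-0.01,-0.04,0.035,0.003,-0.002,0,0],
    [-0.02,-0.08,0.035,0.003,-0.002,0,0],
    [-0.02,-0.12,0.035,0.003,-0.002,0,0],
    [-0.02,-0.16,0.035,0.003,-0.002,0,0],
    [-0.02,-0.2,0.035,0.003,-0.002,0,0]
  ]
}}

```text
time: 10.7
tool_pos: [0.5157, -0.011, 0.1122]
tcp_rot: [0.996, -0.085, 0.001, 0.001]
wrist_force: [-5.0, -3.9, 9.3]
gripper_width: 0.0257
```

```bash
python3 st.py
```

```text
t 10.7 pos [ 0.5157 -0.011   0.1122] ty -99.73 F [-5.02 -3.89  9.28] w 0.0257
row [0. 0. 0.] [ 0.0027 -0.002   0.0013] len mm 0.0
panel x,y tcp -58.2 -1.1 wheel -58.4 -1.3 N 12.7 |F| 14.2 Ftool [ -4.3   4.7 -12.7] tq [-0.91 -1.04  0.06]
```

Request:
{"api": "apply_moves", "payload": {
  "commands": [
    [-0.01,-0.04,0.035,0.003,-0.002,0,0],
    [-0.02,-0.08,0.035,0.003,-0.002,0,0],
    [-0.02,-0.12,0.035,0.003,-0.002,0,0],
    [-0.02,-0.16,0.035,0.003,-0.002,0,0],
    [-0.02,-0.2,0.035,0.003,-0.002,0,0],
    [-0.02,-0.24,0.035,0.003,-0.002,0,0]
  ]
}}

```text
time: 11.2
tool_pos: [0.517, -0.0039, 0.1121]
tcp_rot: [0.996, -0.085, 0.001, -0.0]
wrist_force: [-4.3, 0.3, 9.2]
gripper_width: 0.0255
```

```bash
python3 st.py
```

```text
t 11.2 pos [ 0.517  -0.0039  0.1121] ty -99.74 F [-4.28  0.34  9.21] w 0.0255
row [0. 0. 0.] [-0.0003 -0.0013  0.0011] len mm 0.0
panel x,y tcp -50.9 -1.2 wheel -50.9 -1.3 N 12.6 |F| 13.3 Ftool [ -4.3   0.4 -12.6] tq [-0.16 -1.    0.03]
```

Request:
{"api": "apply_moves", "payload": {
  "commands": [
    [-0.02,-0.04,0.04,0,-0.001,0.001,0],
    [-0.02,-0.08,0.04,0,-0.001,0.001,0],
    [-0.03,-0.12,0.04,0,-0.001,0.001,0],
    [-0.03,-0.16,0.04,0,-0.001,0.001,0],
    [-0.03,-0.2,0.04,0,-0.001,0.001,0],
    [-0.03,-0.24,0.04,0,-0.001,0.001,0],
    [-0.03,-0.28,0.04,0,-0.001,0.001,0]
  ]
}}

```text
time: 11.78
tool_pos: [0.5184, 0.0046, 0.1122]
tcp_rot: [0.996, -0.085, 0.001, -0.0]
wrist_force: [-3.7, 0.5, 10.3]
gripper_width: 0.0255
```

```bash
python3 st.py
```

```text
t 11.78 pos [0.5184 0.0046 0.1122] ty -99.8 F [-3.72  0.46 10.28] w 0.0255
row [0. 0. 0.] [-0.0006 -0.0022 -0.    ] len mm 0.0
panel x,y tcp -42.3 -1.1 wheel -42.3 -1.2 N 13.7 |F| 14.2 Ftool [ -3.7   0.2 -13.7] tq [-0.11 -1.01  0.13]
```

Request:
{"api": "apply_moves", "payload": {
  "commands": [
    [-0.02,-0.04,0.04,0,-0.002,0,0],
    [-0.02,-0.08,0.04,0,-0.002,0,0],
    [-0.03,-0.12,0.04,0,-0.002,0,0],
    [-0.03,-0.16,0.04,0,-0.002,0,0],
    [-0.03,-0.2,0.04,0,-0.002,0,0]
  ]
}}

```text
time: 12.2
tool_pos: [0.5193, 0.0099, 0.1122]
tcp_rot: [0.996, -0.085, 0.001, 0.001]
wrist_force: [-4.8, -4.4, 9.8]
gripper_width: 0.0261
```

```bash
python3 st.py
```

```text
t 12.2 pos [0.5193 0.0099 0.1122] ty -99.78 F [-4.85 -4.42  9.82] w 0.0261
row [0. 0. 0.] [ 0.0012 -0.0022  0.0004] len mm 0.0
panel x,y tcp -36.9 -1.1 wheel -37.0 -1.3 N 13.2 |F| 14.8 Ftool [ -4.    5.2 -13.2] tq [-1.25 -0.96  0.02]
```

Request:
{"api": "apply_moves", "payload": {
  "commands": [
    [-0.01,-0.04,0.035,0.002,-0.002,0,0],
    [-0.02,-0.08,0.035,0.002,-0.002,0,0],
    [-0.02,-0.12,0.035,0.002,-0.002,0,0],
    [-0.02,-0.16,0.035,0.002,-0.002,0,0],
    [-0.02,-0.2,0.035,0.002,-0.002,0,0]
  ]
}}

```text
time: 12.62
tool_pos: [0.5203, 0.0149, 0.1122]
tcp_rot: [0.996, -0.085, 0.001, 0.001]
wrist_force: [-3.7, -2.5, 8.8]
gripper_width: 0.0257
```

```bash
python3 st.py
```

```text
t 12.62 pos [0.5203 0.0149 0.1122] ty -99.77 F [-3.71 -2.53  8.79] w 0.0257
row [0. 0. 0.] [ 0.0012 -0.0016  0.0005] len mm 0.0
panel x,y tcp -31.8 -1.3 wheel -31.9 -1.4 N 12.2 |F| 13.0 Ftool [ -3.2   3.1 -12.2] tq [-0.79 -0.99 -0.05]
```

Request:
{"api": "apply_moves", "payload": {
  "commands": [
    [-0.02,-0.04,0.04,0.001,-0.002,0,0],
    [-0.02,-0.08,0.04,0.001,-0.002,0,0],
    [-0.02,-0.12,0.04,0.001,-0.002,0,0],
    [-0.02,-0.16,0.04,0.001,-0.002,0,0],
    [-0.02,-0.2,0.04,0.001,-0.002,0,0],
    [-0.02,-0.24,0.04,0.001,-0.002,0,0],
    [-0.02,-0.28,0.04,0.001,-0.002,0,0]
  ]
}}

```text
time: 13.2
tool_pos: [0.5219, 0.0235, 0.1122]
tcp_rot: [0.996, -0.085, 0.001, -0.0]
wrist_force: [-4.0, 0.3, 9.0]
gripper_width: 0.0253
```

```bash
python3 st.py
```

```text
t 13.2 pos [0.5219 0.0235 0.1122] ty -99.78 F [-4.05  0.34  8.97] w 0.0253
row [0. 0. 0.] [-0.0002 -0.0011  0.0004] len mm 0.0
panel x,y tcp -23.1 -1.4 wheel -23.1 -1.5 N 12.4 |F| 13.0 Ftool [ -4.    0.3 -12.4] tq [-0.09 -1.03  0.04]
```

Request:
{"api": "apply_moves", "payload": {
  "commands": [
    [-0.02,-0.04,0.045,0,-0.001,0,0],
    [-0.02,-0.08,0.045,0,-0.001,0,0],
    [-0.02,-0.12,0.045,0,-0.001,0,0],
    [-0.02,-0.16,0.045,0,-0.001,0,0],
    [-0.02,-0.2,0.045,0,-0.001,0,0],
    [-0.02,-0.24,0.04,0,-0.001,0,0],
    [-0.02,-0.28,0.04,0,-0.001,0,0]
  ]
}}

```text
time: 13.78
tool_pos: [0.5234, 0.0321, 0.1122]
tcp_rot: [0.996, -0.085, 0.001, -0.0]
wrist_force: [-3.9, -0.1, 10.9]
gripper_width: 0.0258
```

```bash
python3 st.py
```

```text
t 13.78 pos [0.5234 0.0321 0.1122] ty -99.79 F [-3.93 -0.09 10.87] w 0.0258
row [0. 0. 0.] [-0.0008 -0.0014  0.0001] len mm 0.0
panel x,y tcp -14.4 -1.4 wheel -14.3 -1.5 N 14.3 |F| 14.8 Ftool [ -3.8   0.7 -14.3] tq [-0.1  -1.16  0.08]
```

Request:
{"api": "apply_moves", "payload": {
  "commands": [
    [-0.01,-0.04,0.035,0,-0.001,0,0],
    [-0.02,-0.08,0.035,0,-0.001,0,0],
    [-0.02,-0.12,0.035,0,-0.001,0,0],
    [-0.02,-0.16,0.035,0,-0.001,0,0],
    [-0.02,-0.2,0.035,0,-0.001,0,0]
  ]
}}

```text
time: 14.2
tool_pos: [0.5243, 0.0368, 0.1122]
tcp_rot: [0.996, -0.085, 0.001, 0.001]
wrist_force: [-5.3, -4.5, 9.6]
gripper_width: 0.0257
```

```bash
python3 st.py
```

```text
t 14.2 pos [0.5243 0.0368 0.1122] ty -99.76 F [-5.33 -4.46  9.6 ] w 0.0257
row [0. 0. 0.] [ 0.0022 -0.0018  0.0007] len mm 0.0
panel x,y tcp -9.6 -1.5 wheel -9.7 -1.6 N 13.0 |F| 14.7 Ftool [ -4.5   5.3 -13. ] tq [-1.4  -1.05 -0.02]
```

Request:
{"api": "apply_moves", "payload": {
  "commands": [
    [-0.02,-0.04,0.035,0.002,-0.002,0,0],
    [-0.03,-0.08,0.035,0.002,-0.002,0,0],
    [-0.03,-0.12,0.035,0.002,-0.002,0,0],
    [-0.03,-0.16,0.035,0.002,-0.002,0,0],
    [-0.03,-0.2,0.035,0.002,-0.002,0,0]
  ]
}}

```text
time: 14.62
tool_pos: [0.5252, 0.0422, 0.1122]
tcp_rot: [0.996, -0.085, 0.001, 0.001]
wrist_force: [-4.4, -3.0, 9.3]
gripper_width: 0.0259
```

```bash
python3 st.py
```

```text
t 14.62 pos [0.5252 0.0422 0.1122] ty -99.76 F [-4.42 -2.97  9.26] w 0.0259
row [0. 0. 0.] [ 0.0012 -0.0016  0.0007] len mm 0.0
panel x,y tcp -4.1 -1.4 wheel -4.2 -1.5 N 12.7 |F| 13.7 Ftool [ -3.8   3.7 -12.7] tq [-0.62 -0.89  0.  ]
```

Request:
{"api": "apply_moves", "payload": {
  "commands": [
    [-0.02,-0.04,0.04,0.001,-0.002,0,0],
    [-0.03,-0.08,0.04,0.001,-0.002,0,0],
    [-0.03,-0.12,0.04,0.001,-0.002,0,0],
    [-0.03,-0.16,0.04,0.001,-0.002,0,0],
    [-0.03,-0.2,0.04,0.001,-0.002,0,0],
    [-0.03,-0.24,0.04,0.001,-0.002,0,0],
    [-0.03,-0.28,0.04,0.001,-0.002,0,0]
  ]
}}

```text
time: 15.2
tool_pos: [0.5267, 0.0509, 0.1122]
tcp_rot: [0.996, -0.085, 0.001, -0.0]
wrist_force: [-3.7, 0.0, 10.0]
gripper_width: 0.0258
```

```bash
python3 st.py
```

```text
t 15.2 pos [0.5267 0.0509 0.1122] ty -99.77 F [-3.72  0.04  9.96] w 0.0258
row [0. 0. 0.] [-0.0005 -0.0015  0.0005] len mm 0.0
panel x,y tcp 4.7 -1.4 wheel 4.8 -1.5 N 13.4 |F| 13.9 Ftool [ -3.6   0.6 -13.4] tq [-0.12 -0.9   0.1 ]
```

Request:
{"api": "apply_moves", "payload": {
  "commands": [
    [-0.02,-0.04,0.045,0,-0.001,0,0],
    [-0.02,-0.08,0.045,0,-0.001,0,0],
    [-0.02,-0.12,0.045,0,-0.001,0,0],
    [-0.02,-0.16,0.045,0,-0.001,0,0],
    [-0.02,-0.2,0.045,0,-0.001,0,0],
    [-0.02,-0.24,0.04,0,-0.001,0,0],
    [-0.02,-0.28,0.035,0,-0.001,0,0]
  ]
}}

```text
time: 15.78
tool_pos: [0.5282, 0.0597, 0.1123]
tcp_rot: [0.996, -0.085, 0.001, -0.001]
wrist_force: [-3.4, 0.1, 8.5]
gripper_width: 0.0259
```

```bash
python3 st.py
```

```text
t 15.78 pos [0.5282 0.0597 0.1123] ty -99.79 F [-3.38  0.07  8.5 ] w 0.0259
row [0. 0. 0.] [-0.0013 -0.002   0.0002] len mm 0.0
panel x,y tcp 13.6 -1.4 wheel 13.7 -1.6 N 11.9 |F| 12.4 Ftool [ -3.3   0.5 -11.9] tq [-0.05 -1.    0.05]
```

Request:
{"api": "apply_moves", "payload": {
  "commands": [
    [-0.02,-0.04,0.038,0,-0.002,0,0],
    [-0.03,-0.08,0.038,0,-0.002,0,0],
    [-0.03,-0.12,0.038,0,-0.002,0,0],
    [-0.03,-0.16,0.038,0,-0.002,0,0],
    [-0.03,-0.2,0.038,0,-0.002,0,0]
  ]
}}

```text
time: 16.2
tool_pos: [0.5292, 0.0647, 0.1122]
tcp_rot: [0.996, -0.085, 0.001, 0.0]
wrist_force: [-4.7, -3.7, 8.4]
gripper_width: 0.026
```

```bash
python3 st.py
```

```text
t 16.2 pos [0.5292 0.0647 0.1122] ty -99.77 F [-4.66 -3.7   8.44] w 0.026
row [0. 0. 0.] [ 0.0007 -0.002   0.0005] len mm 0.0
panel x,y tcp 18.7 -1.5 wheel 18.7 -1.6 N 11.8 |F| 13.2 Ftool [ -3.9   4.4 -11.8] tq [-1.01 -0.81  0.07]
```

Request:
{"api": "apply_moves", "payload": {
  "commands": [
    [-0.02,-0.04,0.04,0.001,-0.002,0,0],
    [-0.03,-0.08,0.04,0.001,-0.002,0,0],
    [-0.03,-0.12,0.04,0.001,-0.002,0,0],
    [-0.03,-0.16,0.04,0.001,-0.002,0,0],
    [-0.03,-0.2,0.04,0.001,-0.002,0,0]
  ]
}}

```text
time: 16.62
tool_pos: [0.5302, 0.0707, 0.1122]
tcp_rot: [0.996, -0.085, 0.001, -0.0]
wrist_force: [-2.7, -0.8, 9.5]
gripper_width: 0.026
```

```bash
python3 st.py
```

```text
t 16.62 pos [0.5302 0.0707 0.1122] ty -99.78 F [-2.73 -0.8   9.5 ] w 0.026
row [0. 0. 0.] [-0.0005 -0.002   0.0003] len mm 0.0
panel x,y tcp 24.8 -1.5 wheel 24.9 -1.6 N 12.9 |F| 13.2 Ftool [ -2.5   1.3 -12.9] tq [-0.29 -0.89  0.02]
```

Request:
{"api": "apply_moves", "payload": {
  "commands": [
    [-0.01,-0.04,0.04,0,-0.002,0,0],
    [-0.01,-0.08,0.04,0,-0.002,0,0],
    [-0.01,-0.12,0.045,0,-0.002,0,0],
    [-0.01,-0.16,0.045,0,-0.002,0,0],
    [-0.01,-0.2,0.045,0,-0.002,0,0],
    [-0.01,-0.24,0.045,0,-0.002,0,0],
    [-0.01,-0.28,0.045,0,-0.002,0,0]
  ]
}}

```text
time: 17.2
tool_pos: [0.532, 0.0795, 0.1121]
tcp_rot: [0.996, -0.085, 0.001, -0.001]
wrist_force: [-4.4, 0.2, 10.8]
gripper_width: 0.0253
```

```bash
python3 st.py
```

```text
t 17.2 pos [0.532  0.0795 0.1121] ty -99.79 F [-4.37  0.17 10.81] w 0.0253
row [0. 0. 0.] [-0.0014 -0.0013  0.0001] len mm 0.0
panel x,y tcp 33.8 -1.8 wheel 33.9 -1.9 N 14.2 |F| 14.9 Ftool [ -4.3   0.6 -14.2] tq [-0.1  -1.12  0.04]
```

Request:
{"api": "apply_moves", "payload": {
  "commands": [
    [-0.02,-0.04,0.04,-0.001,-0.001,0,0],
    [-0.03,-0.08,0.04,-0.001,-0.001,0,0],
    [-0.03,-0.12,0.04,-0.001,-0.001,0,0],
    [-0.03,-0.16,0.04,-0.001,-0.001,0,0],
    [-0.03,-0.2,0.037,-0.001,-0.001,0,0],
    [-0.03,-0.24,0.035,-0.001,-0.001,0,0]
  ]
}}

```text
time: 17.7
tool_pos: [0.533, 0.0862, 0.1121]
tcp_rot: [0.996, -0.085, 0.001, 0.001]
wrist_force: [-5.0, -5.0, 8.6]
gripper_width: 0.0257
```

```bash
python3 st.py
```

```text
t 17.7 pos [0.533  0.0862 0.1121] ty -99.77 F [-5.   -5.    8.65] w 0.0257
row [0. 0. 0.] [ 0.001  -0.002   0.0005] len mm 0.0
panel x,y tcp 40.6 -1.7 wheel 40.5 -1.8 N 12.0 |F| 14.0 Ftool [ -4.1   5.8 -12. ] tq [-1.34 -0.84  0.04]
```

Request:
{"api": "apply_moves", "payload": {
  "commands": [
    [-0.02,-0.04,0.037,0.001,-0.002,0,0],
    [-0.03,-0.08,0.037,0.001,-0.002,0,0],
    [-0.03,-0.12,0.037,0.001,-0.002,0,0],
    [-0.03,-0.16,0.037,0.001,-0.002,0,0],
    [-0.03,-0.2,0.037,0.001,-0.002,0,0]
  ]
}}

```text
time: 18.12
tool_pos: [0.534, 0.0914, 0.1121]
tcp_rot: [0.996, -0.085, 0.001, 0.001]
wrist_force: [-3.3, -4.0, 8.7]
gripper_width: 0.0258
```

```bash
python3 st.py
```

```text
t 18.12 pos [0.534  0.0914 0.1121] ty -99.77 F [-3.29 -3.95  8.67] w 0.0258
row [0. 0. 0.] [ 0.0016 -0.0019  0.0006] len mm 0.0
panel x,y tcp 45.8 -1.7 wheel 45.7 -1.8 N 12.1 |F| 13.1 Ftool [ -2.6   4.5 -12.1] tq [-0.81 -0.79  0.04]
```

Request:
{"api": "apply_moves", "payload": {
  "commands": [
    [-0.02,-0.04,0.04,0.001,-0.002,0,0],
    [-0.03,-0.08,0.04,0.001,-0.002,0,0],
    [-0.03,-0.12,0.04,0.001,-0.002,0,0],
    [-0.03,-0.16,0.04,0.001,-0.002,0,0],
    [-0.03,-0.2,0.04,0.001,-0.002,0,0],
    [-0.03,-0.24,0.04,0.001,-0.002,0,0]
  ]
}}

```text
time: 18.62
tool_pos: [0.5352, 0.099, 0.1121]
tcp_rot: [0.996, -0.085, 0.001, -0.0]
wrist_force: [-2.7, -0.3, 8.9]
gripper_width: 0.0255
```

```bash
python3 st.py
```

```text
t 18.62 pos [0.5352 0.099  0.1121] ty -99.78 F [-2.73 -0.29  8.89] w 0.0255
row [0. 0. 0.] [-0.0004 -0.0019  0.0003] len mm 0.0
panel x,y tcp 53.5 -1.6 wheel 53.5 -1.8 N 12.3 |F| 12.6 Ftool [ -2.6   0.7 -12.3] tq [-0.14 -0.77  0.08]
```

Request:
{"api": "apply_moves", "payload": {
  "commands": [
    [-0.01,-0.04,0.045,0,-0.002,0,0],
    [-0.02,-0.08,0.045,0,-0.002,0,0],
    [-0.02,-0.12,0.045,0,-0.002,0,0],
    [-0.02,-0.16,0.045,0,-0.002,0,0],
    [-0.02,-0.2,0.045,0,-0.002,0,0],
    [-0.02,-0.24,0.04,0,-0.002,0,0],
    [-0.02,-0.28,0.04,0,-0.002,0,0]
  ]
}}

```text
time: 19.2
tool_pos: [0.5369, 0.1078, 0.1121]
tcp_rot: [0.996, -0.085, 0.001, -0.001]
wrist_force: [-3.3, -0.3, 9.0]
gripper_width: 0.0256
```

```bash
python3 st.py
```

```text
t 19.2 pos [0.5369 0.1078 0.1121] ty -99.8 F [-3.25 -0.35  9.04] w 0.0256
row [0. 0. 0.] [-0.0016 -0.0017  0.    ] len mm 0.0
panel x,y tcp 62.6 -1.8 wheel 62.7 -1.9 N 12.4 |F| 12.9 Ftool [ -3.1   0.9 -12.5] tq [-0.09 -0.93  0.08]
```

Request:
{"api": "apply_moves", "payload": {
  "commands": [
    [-0.02,-0.04,0.04,-0.001,-0.002,0,0],
    [-0.03,-0.08,0.04,-0.001,-0.002,0,0],
    [-0.03,-0.12,0.04,-0.001,-0.002,0,0],
    [-0.03,-0.16,0.037,-0.001,-0.002,0,0],
    [-0.03,-0.2,0.037,-0.001,-0.002,0,0]
  ]
}}

```text
time: 19.62
tool_pos: [0.5378, 0.1133, 0.1121]
tcp_rot: [0.996, -0.085, 0.001, 0.0]
wrist_force: [-5.0, -4.2, 7.6]
gripper_width: 0.026
```

```bash
python3 st.py
```

```text
t 19.62 pos [0.5378 0.1133 0.1121] ty -99.78 F [-4.98 -4.18  7.58] w 0.026
row [0. 0. 0.] [ 0.0008 -0.0016  0.0004] len mm 0.0
panel x,y tcp 68.0 -1.7 wheel 68.0 -1.8 N 11.0 |F| 12.8 Ftool [ -4.2   5.  -11. ] tq [-1.29 -0.8   0.04]
```

Request:
{"api": "apply_moves", "payload": {
  "commands": [
    [-0.02,-0.04,0.04,0.001,-0.002,0,0],
    [-0.03,-0.08,0.04,0.001,-0.002,0,0],
    [-0.03,-0.12,0.04,0.001,-0.002,0,0],
    [-0.03,-0.16,0.04,0.001,-0.002,0,0],
    [-0.03,-0.2,0.04,0.001,-0.002,0,0],
    [-0.03,-0.24,0.04,0.001,-0.002,0,0]
  ]
}}

```text
time: 20.12
tool_pos: [0.5391, 0.1204, 0.1121]
tcp_rot: [0.996, -0.085, 0.001, -0.0]
wrist_force: [-3.4, -1.4, 9.3]
gripper_width: 0.0259
```

```bash
python3 st.py
```

```text
t 20.12 pos [0.5391 0.1204 0.1121] ty -99.79 F [-3.35 -1.42  9.27] w 0.0259
row [0. 0. 0.] [-0.0002 -0.0017  0.0002] len mm 0.0
panel x,y tcp 75.3 -1.8 wheel 75.3 -1.9 N 12.7 |F| 13.2 Ftool [ -3.    2.  -12.7] tq [-0.45 -0.78  0.05]
```

Request:
{"api": "apply_moves", "payload": {
  "commands": [
    [-0.02,-0.04,0.042,0,-0.002,0,0],
    [-0.02,-0.08,0.042,0,-0.002,0,0],
    [-0.02,-0.12,0.042,0,-0.002,0,0],
    [-0.02,-0.16,0.042,0,-0.002,0,0],
    [-0.02,-0.2,0.042,0,-0.002,0,0],
    [-0.02,-0.24,0.042,0,-0.002,0,0],
    [-0.02,-0.28,0.042,0,-0.002,0,0]
  ]
}}

```text
time: 20.7
tool_pos: [0.5408, 0.1293, 0.112]
tcp_rot: [0.996, -0.085, 0.001, -0.001]
wrist_force: [-3.6, 0.2, 9.7]
gripper_width: 0.0255
```

```bash
python3 st.py
```

```text
t 20.7 pos [0.5408 0.1293 0.112 ] ty -99.8 F [-3.6   0.25  9.74] w 0.0255
row [0. 0. 0.] [-0.0016 -0.0015  0.    ] len mm 0.0
panel x,y tcp 84.4 -2.0 wheel 84.5 -2.0 N 13.1 |F| 13.6 Ftool [ -3.6   0.3 -13.1] tq [-0.07 -0.91  0.09]
```

Request:
{"api": "apply_moves", "payload": {
  "commands": [
    [-0.02,-0.04,0.045,-0.001,-0.002,0,0],
    [-0.02,-0.08,0.045,-0.001,-0.002,0,0],
    [-0.02,-0.12,0.045,-0.001,-0.002,0,0],
    [-0.02,-0.16,0.045,-0.001,-0.002,0,0],
    [-0.02,-0.2,0.045,-0.001,-0.002,0,0],
    [-0.02,-0.24,0.045,-0.001,-0.002,0,0],
    [-0.02,-0.27,0.045,-0.001,-0.002,0,0]
  ]
}}

```text
time: 21.28
tool_pos: [0.5424, 0.1381, 0.1119]
tcp_rot: [0.996, -0.086, 0.001, -0.001]
wrist_force: [-3.6, 0.8, 8.6]
gripper_width: 0.0259
```

```bash
python3 st.py
```

```text
t 21.28 pos [0.5424 0.1381 0.1119] ty -99.81 F [-3.55  0.75  8.63] w 0.0259
row [0. 0. 0.] [-0.0021 -0.0012 -0.0002] len mm 0.0
panel x,y tcp 93.3 -2.0 wheel 93.4 -2.1 N 12.0 |F| 12.6 Ftool [ -3.6  -0.2 -12. ] tq [-0.05 -0.93  0.06]
```

Request:
{"api": "apply_moves", "payload": {
  "commands": [
    [0,0,-0.3,0.002,0,0,0],
    [0,0,-0.9,0.002,0,0,0],
    [0,0,-1.6,0.002,0,0,0],
    [0,0,-1.8,0.002,0,0,0]
  ]
}}

```text
time: 21.62
tool_pos: [0.5441, 0.1383, 0.1684]
tcp_rot: [0.996, -0.086, 0.003, -0.003]
wrist_force: [1.0, 0.5, -2.3]
gripper_width: 0.0256
```

```bash
python3 st.py; python3 -c "
from cell import bot
from go import *
row(bot,[.549,.339,.162],-76.8)"
```

```text
t 21.62 pos [0.5441 0.1383 0.1684] ty -99.82 F [ 1.    0.54 -2.28] w 0.0256
row [0. 0. 0.] [-0.0058 -0.0061 -0.0003] len mm 0.0
panel x,y tcp 93.8 -3.7 wheel 94.2 -4.0 N 1.1 |F| 1.6 Ftool [ 0.9 -0.7 -1.1] tq [0.04 0.08 0.04]
t 21.62 pos [0.5441 0.1383 0.1684] ty -99.82 F [ 1.    0.54 -2.28] w 0.0256
row [-0.98  -6.618  0.246] [-0.0045 -0.0071 -0.4017] len mm 200.8
```

Request:
{"api": "apply_moves", "payload": {
  "commands": [
    [-0.15,-1.0,0.1,-0.002,-0.003,-0.07,0],
    [-0.3,-2.0,0.15,-0.003,-0.005,-0.14,0],
    [-0.45,-3.0,0.2,-0.004,-0.007,-0.21,0],
    [-0.6,-4.0,0.22,-0.004,-0.007,-0.28,0],
    [-0.75,-5.1,0.25,-0.004,-0.007,-0.35,0],
    [-0.9,-6.1,0.25,-0.004,-0.007,-0.402,0],
    [-0.98,-6.6,0.25,-0.004,-0.007,-0.402,0],
    [-0.98,-6.62,0.25,-0.004,-0.007,-0.402,0],
    [-0.98,-6.62,0.25,-0.004,-0.007,-0.402,0]
  ]
}}

```text
time: 22.37
tool_pos: [0.5483, 0.3396, 0.1603]
tcp_rot: [0.993, 0.116, -0.001, -0.0]
wrist_force: [1.2, 0.1, -3.4]
gripper_width: 0.0255
```

```bash
python3 -c "
from cell import bot
from go import *
row(bot,[.5493,.3392,.162],-76.8)
S=cap(bot,'side','side5');T=cap(bot,'top','top5')
S0=load('side0');T0=load('top0')
for n,a,b in(('side',S0,S),('top',T0,T)):
  A=cloud(a);B=cloud(b)
  c=np.array([.5245,.0465]);h=np.radians(80.2);d=np.array([np.cos(h),np.sin(h)]);nn=np.array([-d[1],d[0]])
  for lab,C,off in(('before',A,0),('after',B,0)):
    q=C[...,:2]-c; x=q@d;y=q@nn; r=[]
    for k in range(8):
      xc=-.091+.026*k; m=(abs(x-xc)<.007)&(abs(y)<.035)&(C[...,2]<.05)
      r.append((round(float(np.median(C[m][:,2])*1000),1),int(m.sum())) if m.sum()>5 else None)
    mb=(abs(x-.127)<.01)&(abs(y)<.05); 
    print(n,lab,r,'board',np.median(C[mb][:,2])*1000)
b=cv2.resize(S['color'][160:370,180:400],None,fx=2.8,fy=2.8,interpolation=cv2.INTER_CUBIC)
a=cv2.resize(T['color'][150:290,130:360],None,fx=3.4,fy=3.4,interpolation=cv2.INTER_CUBIC)
cv2.imwrite('pics/s5.png',b);cv2.imwrite('pics/t5.png',a)
"
```

```text
t 22.37 pos [0.5483 0.3396 0.1603] ty -76.7 F [ 1.18  0.09 -3.43] w 0.0255
row [ 0.028  0.019 -0.055] [-0.0001  0.0013  0.0018] len mm 1.9
side before [(36.1, 133), (36.1, 138), (36.8, 134), (36.7, 144), (37.2, 148), (36.7, 167), (38.2, 164), (37.4, 179)] board 27.441177681600482
side after [None, None, (32.4, 14), (33.1, 19), (33.5, 41), (33.8, 72), (33.9, 63), (33.8, 51)] board 27.578019465203106
top before [(34.3, 128), (33.9, 127), (35.1, 129), (34.7, 127), (35.3, 127), (34.9, 127), (36.0, 125), (35.6, 128)] board 25.987395908521506
top after [(30.2, 130), (31.0, 128), (31.1, 126), (31.3, 127), (31.3, 125), (31.7, 126), (31.5, 126), (32.4, 128)] board 25.550876346130515
```

View pics/s5.png

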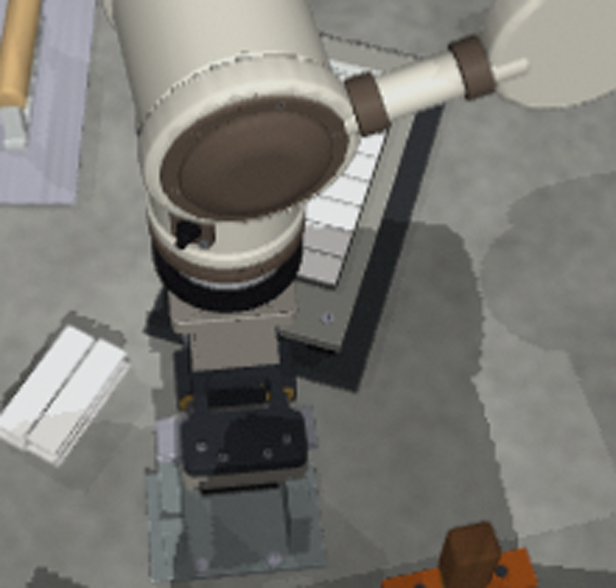

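Request:
{"api": "apply_moves", "payload": {
  "commands": [
    [0.03,0.02,0.1,0,0.001,0.002,0],
    [0.04,0.02,0.3,0,0.001,0.002,0],
    [0.05,0.02,0.7,0,0.001,0.002,0],
    [0.05,0.02,1.1,0,0.001,0.002,0],
    [0.05,0.02,1.5,0,0.001,0.002,0],
    [0.05,0.02,1.7,0,0.001,0.002,0],
    [0.05,0.02,1.7,0,0.001,0.002,0]
  ]
}}

```text
time: 23.05
tool_pos: [0.5485, 0.3371, 0.1066]
tcp_rot: [0.994, 0.114, -0.003, 0.001]
wrist_force: [-0.5, -0.5, -3.3]
gripper_width: 0.0257
```

```bash
python3 -c "
from cell import bot
from go import *
row(bot,[.5500,.3394,.0934],-76.8);print(bot.observe()['torque'])
S=cap(bot,'side','side6')
b=cv2.resize(S['color'][230:390,180:360],None,fx=3.7,fy=3.7,interpolation=cv2.INTER_CUBIC)
cv2.imwrite('pics/s6.png',b)"
```

```text
t 23.05 pos [0.5485 0.3371 0.1066] ty -76.94 F [-0.48 -0.47 -3.32] w 0.0257
row [ 0.069 -0.064  0.441] [ 0.0008  0.0053 -0.0025] len mm 13.5
[-0.02264833  0.04867246 -0.0088373 ]
```

View pics/s6.png

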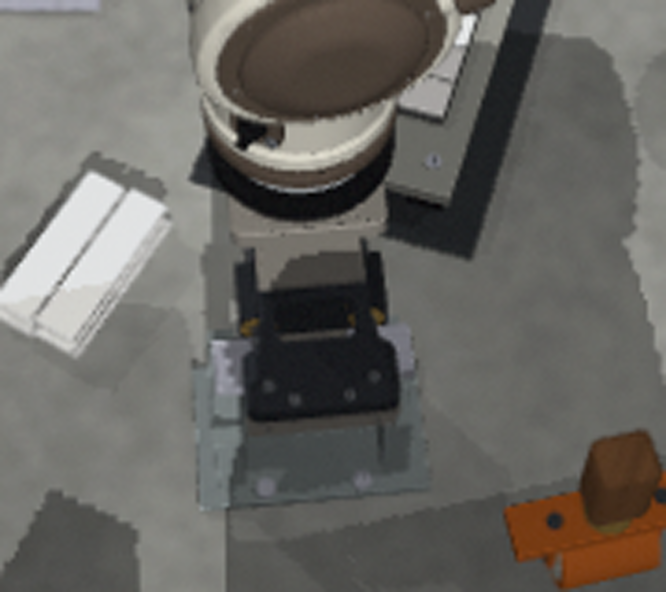

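Request:
{"api": "apply_moves", "payload": {
  "commands": [
    [0.07,-0.06,0.05,0,0.005,0,0],
    [0.07,-0.06,0.12,0,0.005,0,0],
    [0.07,-0.06,0.2,0,0.005,0,0],
    [0.07,-0.06,0.2,0,0.005,0,0],
    [0.07,-0.06,0.2,0,0.005,0,0]
  ]
}}

```text
time: 23.52
tool_pos: [0.551, 0.3397, 0.1022]
tcp_rot: [0.994, 0.114, 0.001, 0.0]
wrist_force: [0.1, -0.0, -3.1]
gripper_width: 0.0258
```

```bash
python3 -c "
from cell import bot
from go import *
row(bot,[.5500,.3394,.0934],-76.8);print(bot.observe()['torque'])"
```

```text
t 23.52 pos [0.551  0.3397 0.1022] ty -76.93 F [ 0.14 -0.05 -3.14] w 0.0258
row [-0.035  0.003  0.295] [ 0.0005 -0.0021 -0.0023] len mm 8.9
[ 0.03537991  0.00355575 -0.0046474 ]
```

Request:
{"api": "apply_moves", "payload": {
  "commands": [
    [-0.03,0,0.08,0,-0.002,-0.002,0],
    [-0.03,0,0.16,0,-0.002,-0.002,0],
    [-0.03,0,0.24,0,-0.002,-0.002,0],
    [-0.03,0,0.29,0,-0.002,-0.002,0],
    [-0.03,0,0.29,0,-0.002,-0.002,0],
    [-0.03,0,0.29,0,-0.002,-0.002,0]
  ]
}}

```text
time: 24.02
tool_pos: [0.5502, 0.3395, 0.0936]
tcp_rot: [0.993, 0.115, 0.0, 0.0]
wrist_force: [-0.6, 0.3, -2.3]
gripper_width: 0.0259
```

```bash
python3 -c "
from cell import bot
from go import *
row(bot,[.5500,.3394,.0934],-76.8);print(bot.observe()['torque'])"
```

```text
t 24.02 pos [0.5502 0.3395 0.0936] ty -76.82 F [-0.6   0.26 -2.29] w 0.0259
row [-0.006  0.003  0.005] [ 0.0005 -0.0001 -0.0003] len mm 0.3
[-0.02345567  0.09110671 -0.02315826]
```

Request:
{"api": "apply_moves", "payload": {
  "commands": [
    [0,0,0.02,0,0,0,0],
    [0,0,0.03,0,0,0,0],
    [0,0,0.03,0,0,0,0]
  ]
}}

```text
time: 24.27
tool_pos: [0.5502, 0.3396, 0.0935]
tcp_rot: [0.993, 0.115, 0.0, 0.0]
wrist_force: [-4.8, -2.4, 5.2]
gripper_width: 0.0255
```

Seated (the force rose with no further drop). Now I release.

Request:
{"api": "apply_moves", "payload": {
  "commands": [
    [0,0,0,0,0,0,0],
    [0,0,0,0,0,0,30],
    [0,0,0,0,0,0,60],
    [0,0,0,0,0,0,100],
    [0,0,0,0,0,0,100],
    [0,0,0,0,0,0,100],
    [0,0,0,0,0,0,100],
    [0,0,0,0,0,0,100],
    [0,0,0,0,0,0,100],
    [0,0,0,0,0,0,100]
  ]
}}

```text
time: 25.1
tool_pos: [0.5502, 0.3396, 0.0935]
tcp_rot: [0.993, 0.115, 0.0, 0.0]
wrist_force: [-0.2, 0.2, 0.5]
gripper_width: 0.0787
```

Request:
{"api": "apply_moves", "payload": {
  "commands": [
    [0,0,0,0,0,0,100],
    [0,0,0,0,0,0,100],
    [0,0,-0.4,0,0,0,100],
    [0,0,-1.2,0,0,0,100],
    [0,0,-2.4,0,0,0,100],
    [0,0,-3.6,0,0,0,100],
    [0,0,-4.5,0,0,0,100],
    [0,0,-4.5,0,0,0,100]
  ]
}}

```text
time: 25.77
tool_pos: [0.5537, 0.3411, 0.238]
tcp_rot: [0.993, 0.115, 0.007, -0.001]
wrist_force: [1.0, 0.1, -0.4]
gripper_width: 0.0922
```

Request:
{"api": "apply_moves", "payload": {
  "commands": [
    [0,1.2,0,0,0,0,100],
    [-1,2.4,0,0,0,0,100],
    [-2,3.6,0,0,0,0,100],
    [-3,4.8,0,0,0,0,100],
    [-4,6,0,0,0,0,100],
    [-4,7.2,0,0,0,0,100],
    [-4,8.4,0,0,0,0,100],
    [-4,9.6,0,0,0,0,100],
    [-4,11,0,0,0,0,100],
    [-4,12,0,0,0,0,100],
    [-4,13,0,0,0,0,100],
    [-4,14,0,0,0,0,100]
  ]
}}

```text
time: 26.77
tool_pos: [0.5326, -0.0969, 0.236]
tcp_rot: [0.993, 0.115, 0.007, -0.002]
wrist_force: [0.2, -0.5, -0.2]
gripper_width: 0.0919
```

```bash
python3 - <<'E'
from cell import bot
from go import *
o=bot.observe();print(o["time"],o["tool_pos"],o["wrist_force"],o["gripper_width"])
S=cap(bot,'side','side7');T=cap(bot,'top','top7')
for s in(T,S):
    C=cloud(s);near=(np.abs(C[...,0]-.53)<.1)&(np.abs(C[...,1]-.34)<.08)&(s["range_z"]>0)
    for lo,hi,nm in((.134,.145,"handle top"),(.0695,.077,"bar")):
        m=near&(C[...,2]>lo)&(C[...,2]<hi);p=C[m]
        if len(p)>5:
            r=cv2.minAreaRect((p[:,:2]*1000).astype(np.float32));print(nm,len(p),p.mean(0).round(4),r)
cv2.imwrite('pics/s7.png',cv2.resize(S['color'][140:400,150:430],None,fx=2.3,fy=2.3,interpolation=cv2.INTER_CUBIC))
c=np.array([.5245,.0465]);h=np.radians(80.2);d=np.array([np.cos(h),np.sin(h)]);nn=np.array([-d[1],d[0]])
for n,f in(('side','side0'),('side','side7'),('top','top0'),('top','top7')):
    C=cloud(load(f));q=C[...,:2]-c;x=q@d;y=q@nn;r=[]
    for k in range(8):
        m=(abs(x-(-.091+.026*k))<.007)&(abs(y)<.035)&(C[...,2]<.05);r.append(round(float(np.median(C[m][:,2])*1000),1) if m.sum()>5 else None)
    print(f,r)
E
```

```text
26.7667 [ 0.53263245 -0.09693474  0.23598732] [ 0.17192337 -0.50760824 -0.20246873] 0.09185157955769396
handle top 111 [0.5476 0.3363 0.1387] ((548.0037231445312, 336.77197265625), (28.45855712890625, 25.211854934692383), 15.886184692382812)
bar 221 [0.5453 0.3346 0.0719] ((548.0064086914062, 338.9883728027344), (98.33373260498047, 55.856529235839844), 12.574529647827148)
handle top 239 [0.5498 0.3421 0.1398] ((549.7327880859375, 341.1437072753906), (29.63744354248047, 25.449445724487305), 8.914944648742676)
bar 576 [0.5476 0.3418 0.0724] ((548.8743286132812, 342.51080322265625), (97.5592269897461, 60.673362731933594), 13.305672645568848)
side0 [36.1, 36.1, 36.8, 36.7, 37.2, 36.7, 38.2, 37.4]
side7 [32.5, 32.6, 33.1, 33.3, 33.0, 33.5, 33.6, 34.2]
top0 [34.3, 33.9, 35.1, 34.7, 35.3, 34.9, 36.0, 35.6]
top7 [30.5, 30.6, 30.9, 31.4, 31.7, 31.5, 31.6, 32.5]
```

View pics/s7.png

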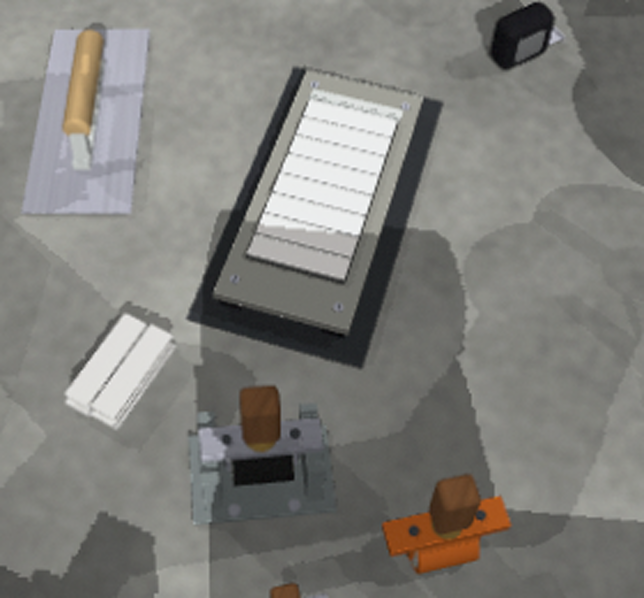

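View pics/top7.png

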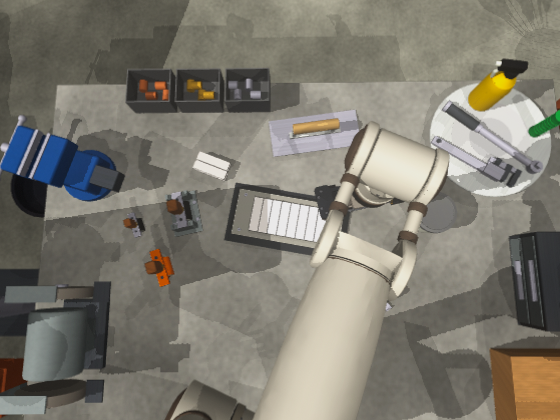

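```bash
python3 -c "
from cell import bot
print(bot.finish_job())"
```

```text
the job is handed in; nothing more can be done
None
```

I rolled the strip from the trim tile to the last tile in one pass, stood the roller back in its stand, and handed the job in at about 27 s of the 72 s. No verdict is reported.

**The roller:** there were three candidates in the top view: an orange one at (158, 266), a small grey one at (129, 223) and the larger grey one in the stand at (175, 207). I used the larger grey one, which fits the description.

**Rolling:** tile 1 was set down first at about 8 N. The readings then ran at 11–14.3 N downward, a little under the 15 N you asked for. The highest total contact force I read was about 15 N, below the 22 N limit. I read the force only at the end of each move, so short peaks between readings are not ruled out. A sideways force of 3–5 N persisted throughout the pass.

**Last checks:**
- **Tiles:** compared with the start, the top view shows tile tops 3.1–4.4 mm lower and the side view 3.2–4.6 mm, in one even line. The tiles held still under more than 8 N, so they appear fully home. The joint values themselves were not readable.
- **Roller:** upright, bar on the seat, within about 2 mm of where it started, gripper open and clear.
- **Other objects:** the trowel, tape measure and spare tiles appear unmoved. The arm partly hid the tub in the last picture, but nothing went near it below tub height.
- **Camera disagreement:** the two cameras disagreed by about 5 mm in y. The grasp agreed with the side camera, so I mostly used that one.

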